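# Cap the specimen jars and close them in the storage box

## Robot

A 6-joint arm with a two-finger parallel gripper is mounted at the origin on the work surface. World frame = base frame: x ahead of the robot, y to its left, z up, the work surface at z = 0. Lengths are in m, angles in rad, forces in N, time in s.
With the tool pointing down it reaches from about 0.375 to 0.9 m from the base axis. Payload 3.1 kg.
Tool frame: the origin (TCP) lies midway between the tips of the shut fingers; the grasp point (between the pads) lies 19 mm behind it; z points along the fingers, y is the direction in which the jaws open and shut (so a half turn about z gives the same grasp; the last joint's range is limited). The gripper opens to 85 mm and grips with 20 to 120 N. Pads are 22 mm wide; open, the fingers measure 114 mm over their backs; the gripper's body (76 mm by 85 mm) begins 54 mm behind the grasp point. The pads swing forward as they close: fully open they stand 13 mm farther back than shut.
Start: joints at [1.091, 0.527, 1.433, -0, 1.181, -0.178], TCP at [0.186, 0.597, 0.231] pointing down, gripper open.
Joint ranges: [-3.08, 3.08], [-0.75, 2.2], [0.22, 2.44], [-1.43, 4.57], [0, 2.65], [-2.85, 2.85]. Speed limits (rad/s): [2.79, 2.79, 3.14, 3.14, 3.14, 3.14].

## Interface

Orientations are given as a unit quaternion [x, y, z, w].
In Python, from station import manip gives the robot as it stands.
- The arm moves only by the tool servo_tool, never from a script. Its argument "increments" is a list of rows, each an object with "hand": the closure, from 0 (fully open) to 1 (shut); "travel": the shift along the tool's x, y, z in mm, a list of three; "yaw": the turn about the tool's z in degrees. A call has 1 to 20 rows; each row shifts and turns the commanded pose from where the row before left it, along the tool's axes as they then stand; what a row does not reach is not made up. A row lasts 1/10 s, in which the tool goes at most 50 mm and 8.59 degrees, less where a joint would pass 70% of its speed; a pose out of reach is approached as far as the arm can. A call with a gripper value outside its range is refused whole. The fingers move at their own pace and stop on an object; "newtons" is the grip in N (left out, the last holds). Time passes only in rows, so rows that do not move let the fingers close. It gives the time, the measured TCP pose, the force and the opening at its end, in the units of the state.
- manip.sense(): the state, without advancing time (a new reading comes with each control period).
- manip.snapshot(name): name is "side" or "top"; returns a dict with "pixels" (480x640x3 uint8, blue, green, red), "fx", "fy", "cx", "cy" (pixels), "D" ([k1, k2, p1, p2, k3] as OpenCV has them; the pictures are not rectified), "R" (3x3) and "t" (3): a world point X has camera coordinates R X + t. Camera axes: x right, y down, z forward; pixel columns grow to the right and rows downward; lengths in m; the calibration is good to about 2 mm. A picture is of the moment at which its call begins. There is no depth.
- manip.sign_off(): hands the job in, once; it reports no verdict.
The state is a dict: "t": time; "q": joint angles; "qd": joint speeds; "tau": joint torques, N m; "tcp_pos": TCP position; "tool_rot": TCP orientation; "force": force on the tool from outside, world axes, zero at the start; "ft_torque": the same for the moment, N m; "finger_gap": opening from 0.0 (shut) to 1.0 (fully open).
Only numpy, scipy, OpenCV 4.12 (cv2) and the standard library are available. Lean on these libraries where they do the work, as an engineer would, in place of code of your own. Each camera call takes 0.05 s, during which the arm holds its last target.

## Task

Open the lid of the blue storage box fully, then put all the squat black-capped specimen jars that are on the bench away in it: screw each cap down tight and stand the jar upright on the floor of a compartment. Once all the jars are in, lower the lid gently until it is shut, and leave the other things on the bench where they are.

Things in the scene. Friction and masses are not known exactly. Their poses are not given: they have to be found in the camera images.
- box: blue open storage box fixed to the bench, 188 x 188, walls 4 thick and 78 high, floor 4 thick. Origin: centre of its underside; z up, x towards the lid's hinge, y along the hinge. A cross of low dividers (4 thick, tops 35 above the bench) makes four compartments of 88 x 88, centred at x, y = +-46.
- lid (a joint): hinge of the box's clear lid (188 x 188 x 6, 0.12 kg): 0 = shut flat on the rim, grows as it opens, 2.2 = fully open, leaning well back at its stop. The hinge is stiff: the lid stays wherever it is left; moving it takes 1 to 2 N at the tab.
- lid_tab (a point): grip point on the lid's white tab: a flat tongue 26 wide (along the hinge), 8 thick, sticking out 38 from the lid's free edge in the lid's plane; this point is 26 out from the edge, 12 from the tab's end, mid-thickness, 216 from the hinge axis. Its axes turn with the lid: y along the hinge, x from the tab's end to the hinge.
- lid_hinge (a point): point on the lid's hinge axis, midway along it, 78 above the bench, at the rim on the box's +x side, which faces the robot's left; the lid opens away to that side.
- jar1: squat glass specimen jar, loose, round, body 44 diameter, 64 high with its cap, 0.25 to 0.45 kg; may be absent. Origin: centre of its underside, z up; x points to the small white lug on its side. Its black round knurled cap, 50 diameter, is the top 20 (44 to 64 above the foot): lift the jar or turn the cap there.
- cap1 (a joint): how far the screw cap of jar1 is unscrewed, rad: 0 = tight at its stop (white rib on the cap's top then points to the jar's lug), 2.6 = loosest. Clockwise from above tightens. Captive: it never rises or comes off. Friction 0.01 N m; stays where left. The jar's weight on the bench keeps it from turning along (press down lightly, grip only the cap) until the stop.
- jar2: squat glass specimen jar, loose, round, body 44 diameter, 64 high with its cap, 0.25 to 0.45 kg; may be absent. Origin: centre of its underside, z up; x points to the small white lug on its side. Its black round knurled cap, 50 diameter, is the top 20 (44 to 64 above the foot): lift the jar or turn the cap there.
- cap2 (a joint): how far the screw cap of jar2 is unscrewed, rad: 0 = tight at its stop (white rib on the cap's top then points to the jar's lug), 2.6 = loosest. Clockwise from above tightens. Captive: it never rises or comes off. Friction 0.01 N m; stays where left. The jar's weight on the bench keeps it from turning along (press down lightly, grip only the cap) until the stop.
- jar3: squat glass specimen jar, loose, round, body 44 diameter, 64 high with its cap, 0.25 to 0.45 kg; may be absent. Origin: centre of its underside, z up; x points to the small white lug on its side. Its black round knurled cap, 50 diameter, is the top 20 (44 to 64 above the foot): lift the jar or turn the cap there.
- cap3 (a joint): how far the screw cap of jar3 is unscrewed, rad: 0 = tight at its stop (white rib on the cap's top then points to the jar's lug), 2.6 = loosest. Clockwise from above tightens. Captive: it never rises or comes off. Friction 0.01 N m; stays where left. The jar's weight on the bench keeps it from turning along (press down lightly, grip only the cap) until the stop.
- jar4: squat glass specimen jar, loose, round, body 44 diameter, 64 high with its cap, 0.25 to 0.45 kg; may be absent. Origin: centre of its underside, z up; x points to the small white lug on its side. Its black round knurled cap, 50 diameter, is the top 20 (44 to 64 above the foot): lift the jar or turn the cap there.
- cap4 (a joint): how far the screw cap of jar4 is unscrewed, rad: 0 = tight at its stop (white rib on the cap's top then points to the jar's lug), 2.6 = loosest. Clockwise from above tightens. Captive: it never rises or comes off. Friction 0.01 N m; stays where left. The jar's weight on the bench keeps it from turning along (press down lightly, grip only the cap) until the stop.
- marker: a marker pen lying on the bench, 130 x 14 x 14, white with black cap; not part of the job; origin under its middle
- dish: a small closed clear dish, 63 diameter, 15 high; not part of the job; origin under its centre
- flask: a tall amber bottle with a black cap, 70 diameter, 150 high; not part of the job; origin under its centre
- timer: a white bench timer, 50 x 65 x 22 high; not part of the job; origin under its centre
- beaker: an empty glass cup, rim 70 diameter, 80 high; not part of the job; origin under its centre
- tipbox: a grey box of pipette tips, 120 x 85 x 54 high; not part of the job; origin under its centre
Things that resemble listed ones, but are neither listed nor needed, are in the scene too. What is shaped like the jar3 but orange is not meant.

How it is judged:
On the way, in this order (a step that is already met when the one before it is completed fails the run):
1. the box's lid is opened fully (past 1.8 rad) (value of joint lid above 1.8 rad), for 0.2 s.
2. every jar stands upright on the box's floor with its cap screwed tight, while the lid is still open (x of jar1 in the frame of box between -0.088 and 0.088 m and y of jar1 in the frame of box between -0.088 and 0.088 m and z of each of jar1, jar2, jar3, jar4 in the frame of box below 0.012 m and angle between each of jar1, jar2, jar3, jar4's own z axis and vertical below 0.15 rad and value of joint each of cap1, cap2, cap3, cap4 below 0.15 rad and x of jar2 in the frame of box between -0.088 and 0.088 m and y of jar2 in the frame of box between -0.088 and 0.088 m and x of jar3 in the frame of box between -0.088 and 0.088 m and y of jar3 in the frame of box between -0.088 and 0.088 m and x of jar4 in the frame of box between -0.088 and 0.088 m and y of jar4 in the frame of box between -0.088 and 0.088 m and value of joint lid above 0.8 rad), for 0.2 s.
At the end, for the whole second after the job is handed in: Every jar that is present stands inside the box on its floor (origin less than 12 mm above the box's underside), upright within 0.15 rad and at rest, its cap within 0.15 rad of its stop; the lid is shut (below 0.06 rad) (x of jar1 in the frame of box between -0.088 and 0.088 m and y of jar1 in the frame of box between -0.088 and 0.088 m and z of each of jar1, jar2, jar3, jar4 in the frame of box below 0.012 m and angle between each of jar1, jar2, jar3, jar4's own z axis and vertical below 0.15 rad and value of joint each of cap1, cap2, cap3, cap4 below 0.15 rad and x of jar2 in the frame of box between -0.088 and 0.088 m and y of jar2 in the frame of box between -0.088 and 0.088 m and x of jar3 in the frame of box between -0.088 and 0.088 m and y of jar3 in the frame of box between -0.088 and 0.088 m and x of jar4 in the frame of box between -0.088 and 0.088 m and y of jar4 in the frame of box between -0.088 and 0.088 m and value of joint lid below 0.06 rad and linear speed of each of jar1, jar2, jar3, jar4 below 0.03 m/s); the robot touches nothing.
It fails at once if the lid is slammed (closing faster than 2 rad/s when nearly shut) (value of joint lid below 0.2 rad and velocity of joint lid below -2 rad/s).
It fails at once if another thing on the bench is shoved more than 6 cm or knocked over (distance of any of marker, dish, flask, timer, beaker, tipbox from where it was at the start of the episode above 0.06 m or angle between any of marker, dish, flask, timer, beaker, tipbox's own z axis and vertical above 0.6 rad).
Of jar1, jar2, jar3, jar4 only 3 to 4 are there at a start; the rules pass over those that are not, and their reading is None.
At some moment in a run one of jar1, jar2, jar3, jar4 may be knocked a few centimetres aside while the robot is not near it.
It also fails if it takes over 208 s, if anything falls off the work surface, if the arm or the gripper's body presses on something with over 40 N, if the wrist force passes 120 N, or if a joint passes its speed limit or range.

## Working session

There is one attempt and no reset: what is moved stays moved. The work goes in short steps, Python scripts to look and compute and a tool call to move; the robot and the scene stay as the last step left them, time stands still between calls to the robot, and variables do not carry over. Pictures are saved under pics/ and viewed, and the job is handed in when it is done.

Besides the shell and the picture viewer there is one more tool, called after ">>>" by a JSON object that holds its "api" and its "payload", one argument or row to a line. servo_tool: Moves the arm, as the interface text tells. Its arguments: {"type":"object","properties":{"increments":{"type":"array","items":{"type":"object","properties":{"hand":{"type":"number"},"travel":{"type":"array","items":{"type":"number"}},"yaw":{"type":"number"}}}},"newtons":{"type":"number"}},"required":["increments"]}

```bash
mkdir -p pics; ls
cat > h.py <<'E'
import numpy as np, cv2
from station import manip
def snap(n,f=None):
    s=manip.snapshot(n)
    s['R']=np.array(s['R']);s['t']=np.array(s['t'])
    s['K']=np.array([[s['fx'],0,s['cx']],[0,s['fy'],s['cy']],[0,0,1.]]);s['D']=np.array(s['D'],float)
    if f: cv2.imwrite('pics/'+f,s['pixels'])
    return s
def ray(s,uv):
    p=cv2.undistortPoints(np.array([[uv]],float),s['K'],s['D'])[0,0]
    C=-s['R'].T@s['t']; d=s['R'].T@np.array([p[0],p[1],1.]); return C,d/np.linalg.norm(d)
def onz(s,uv,z):
    C,d=ray(s,uv); return C+d*(z-C[2])/d[2]
def px(s,X):
    r,_=cv2.Rodrigues(s['R']); return cv2.projectPoints(np.array(X,float).reshape(-1,1,3),r,s['t'],s['K'],s['D'])[0].reshape(-1,2)
E
python3 - <<'E'
from h import *
for n in('side','top'):
    s=snap(n,n+'0.png'); print(n,-s['R'].T@s['t'],s['R'][2])
st=manip.sense(); print(st)
E
```

```text
pics
side [ 0.11030468 -0.49043796  0.70738865] [ 0.47059729  0.55092339 -0.68921811]
top [ 0.33572179 -0.01419144  1.30285163] [ 0.17764337  0.01412689 -0.98399353]
{'t': 0.1, 'q': array([ 1.09051024e+00,  5.28368485e-01,  1.43376109e+00, -9.18507056e-06,
        1.18142490e+00, -1.78505964e-01]), 'qd': array([-0.00101968, -0.00363477, -0.0007789 , -0.00024086, -0.00045437,
       -0.00071301]), 'tau': array([-1.76538297e-04, -4.43307638e+01, -1.78586215e+01, -2.47258995e-04,
        3.89643727e-03, -7.57419684e-06]), 'tcp_pos': array([0.1854387 , 0.59618297, 0.23043854]), 'tool_rot': array([ 1.50316339e-01,  9.88637464e-01, -9.29546830e-04, -3.13277377e-04]), 'force': array([-0.60065471,  0.47680238, -0.43130569]), 'ft_torque': array([ 0.07567496, -0.00559817,  0.04552327]), 'finger_gap': 0.9997462977033587}
```

View pics/top0.png

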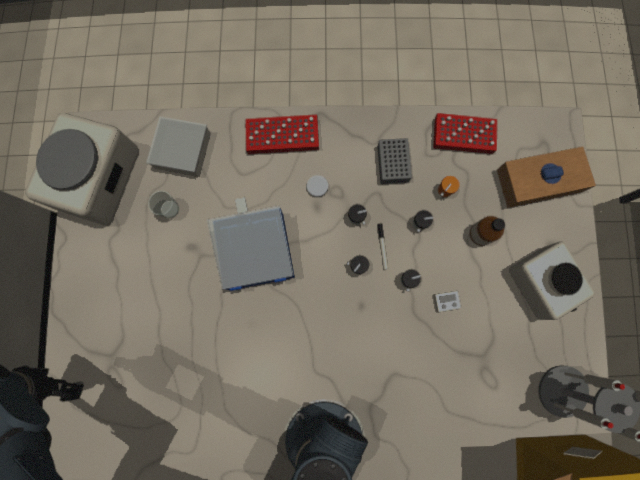

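View pics/side0.png

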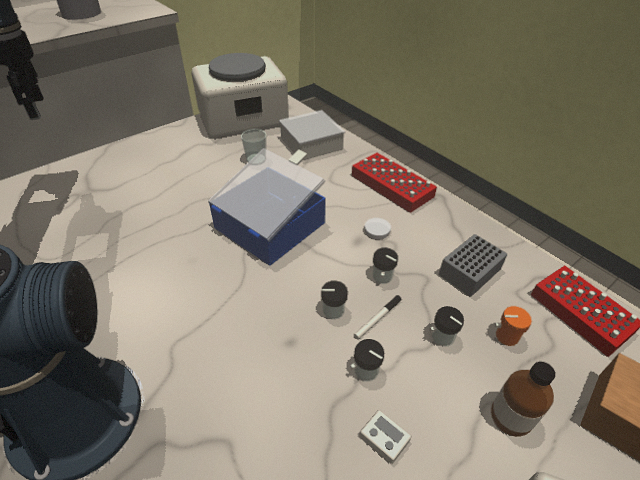

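Run:
```python
import cv2
s=cv2.imread('pics/side0.png');t=cv2.imread('pics/top0.png')
a=cv2.resize(s[120:280,190:350],(580,580),interpolation=cv2.INTER_CUBIC)
cv2.imwrite('pics/c1.png',a)
a=cv2.resize(t[170:310,190:310],None,fx=5,fy=5,interpolation=cv2.INTER_CUBIC)[:600]
cv2.imwrite('pics/c2.png',cv2.resize(t[180:310,190:310],None,fx=4.5,fy=4.5,interpolation=cv2.INTER_CUBIC))
```

```text
(no output)
```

View pics/c1.png

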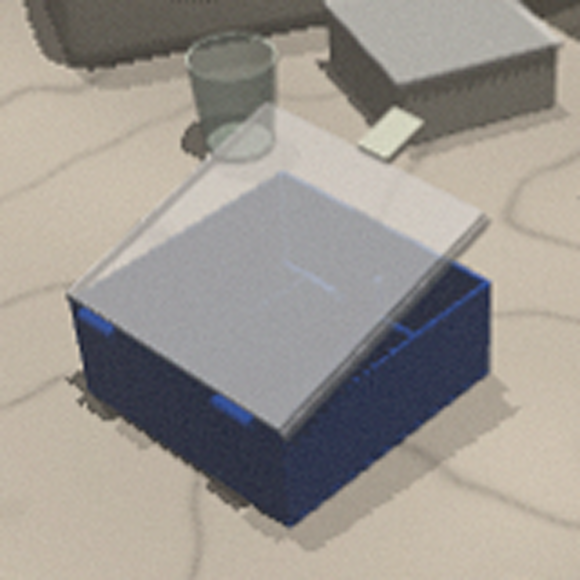

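View pics/c2.png

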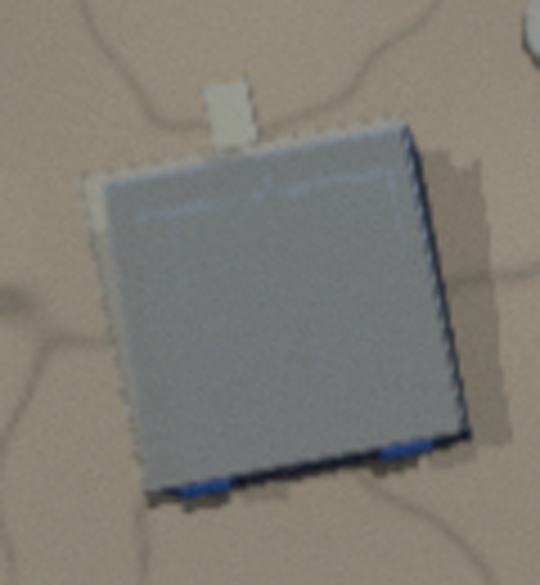

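Run:
```python
from h import *
s=snap('side');t=snap('top'); print(s['fx'],t['fx'])
for n,uv,z in[('nearR',(270,264.8),0),('farR',(325.2,224.3),0),('nearL',(214.3,231.7),0),('farRrim',(325.2,198),.078)]: print(n,onz(s,uv,z).round(4))
for n,uv,z in[('T nearR',(293.8,277.1),.078),('T nearL',(222.9,290),.078)]: print(n,onz(t,uv,z).round(4))
# tab
def tri(uv1,uv2):
    C,d=ray(s,uv1);E,e=ray(t,uv2)
    A=np.stack([d,-e],1);x=np.linalg.lstsq(A,E-C,rcond=None)[0]
    p=C+d*x[0];q=E+e*x[1];return (p+q)/2,np.linalg.norm(p-q)
print('tabend mid?',tri((190+(398+420)/2/3.625,120+(108+124)/2/3.625),(190+225/4.5,180+82/4.5)))
print('tab mid',tri((190+391/3.625,120+135/3.625),(190+231/4.5,180+113/4.5)))
# caps
for nm,c in(('T',t),('S',s)):
    g=c['pixels'].max(2); m=(g<62).astype(np.uint8)
    n,l,st,ce=cv2.connectedComponentsWithStats(m)
    for i in range(1,n):
        if 40<st[i,4]<1500 and 300<ce[i,0]<520: print(nm,ce[i].round(1),st[i,:5],onz(c,ce[i],.062).round(4))
for n,uv,z in [('marker',(381,246),.007),('timer',(447,301),.022),('dish',(317,186),.015),('tipbox',(395,161),.054),('beaker',(163,205),.08),('flask',(494,224),.15),('orange',(449,185),.064)]: print(n,onz(t,uv,z).round(3))
cv2.imwrite('pics/c3.png',cv2.resize(t['pixels'][170:310,300:480],None,fx=4.2,fy=4.2,interpolation=cv2.INTER_CUBIC))
cv2.imwrite('pics/c4.png',cv2.resize(s['pixels'][210:410,290:550],None,fx=3,fy=3,interpolation=cv2.INTER_CUBIC))
```

```text
437.9971596310784 463.9762209409221
nearR [0.4402 0.0824 0.    ]
farR [0.6193 0.1101 0.    ]
nearL [0.397 0.252 0.   ]
farRrim [0.6205 0.1138 0.078 ]
T nearR [0.4361 0.077  0.078 ]
T nearL [0.4022 0.2649 0.078 ]
tabend mid? (array([0.63366009, 0.21300526, 0.14633302]), np.float64(0.0013821823213253498))
tab mid (array([0.61687278, 0.21016146, 0.14012684]), np.float64(0.0013193479592323591))
T [457.5 146.1] [433 119  61  35 243] [ 0.8046 -0.3822  0.062 ]
T [388.6 173.5] [377 144  34  41 220] [ 0.7241 -0.1837  0.062 ]
T [356.2 214.5] [348 205  19  21 256] [ 0.6078 -0.0914  0.062 ]
T [421.6 220.1] [413 211  19  19 259] [ 0.5912 -0.2701  0.062 ]
T [485.8 230.8] [469 219  36  27 609] [ 0.5603 -0.4462  0.062 ]
T [379.9 230.3] [378 224   5  14  58] [ 0.5633 -0.1551  0.062 ]
T [359.1 264.4] [350 256  19  19 239] [ 0.4708 -0.097   0.062 ]
T [409.4 279. ] [401 270  19  18 246] [ 0.4307 -0.2309  0.062 ]
S [384.4 259.4] [373 248  24  23 387] [ 0.6016 -0.0997  0.062 ]
S [457.5 278.5] [439 261  37  35 523] [ 0.6782 -0.2266  0.062 ]
S [334.5 294.4] [322 282  25  25 468] [ 0.4636 -0.1056  0.062 ]
S [392.9 302.5] [385 296  16  15  98] [ 0.5359 -0.1882  0.062 ]
S [447.9 320.1] [435 307  28  28 578] [ 0.5848 -0.2785  0.062 ]
S [368.1 354.3] [354 339  30  31 659] [ 0.4247 -0.2387  0.062 ]
S [516.7 404.6] [504 383  39  34 241] [ 0.5431 -0.45    0.062 ]
S [503.8 426.3] [492 405  33  31 157] [ 0.4983 -0.457   0.062 ]
marker [ 0.528 -0.163  0.007]
timer [ 0.372 -0.34   0.022]
dish [0.703 0.017 0.015]
tipbox [ 0.763 -0.204  0.054]
beaker [0.634 0.44  0.08 ]
flask [ 0.562 -0.438  0.15 ]
orange [ 0.69  -0.351  0.064]
```

View pics/c3.png

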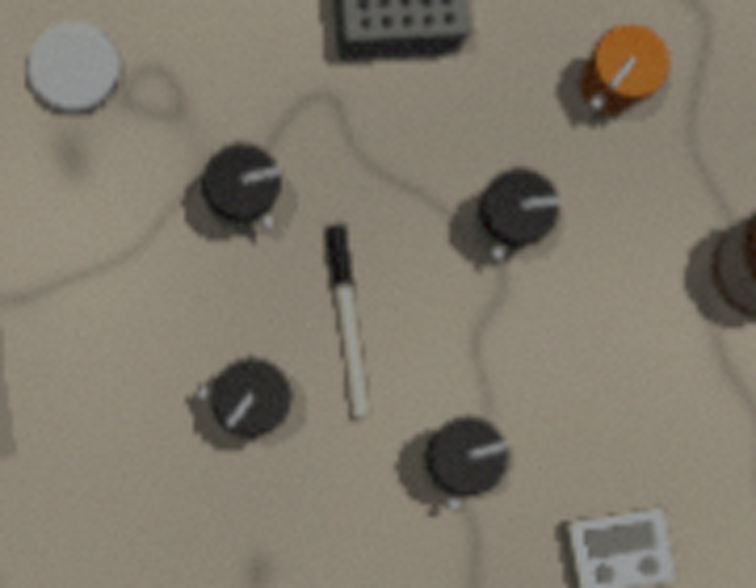

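View pics/c4.png

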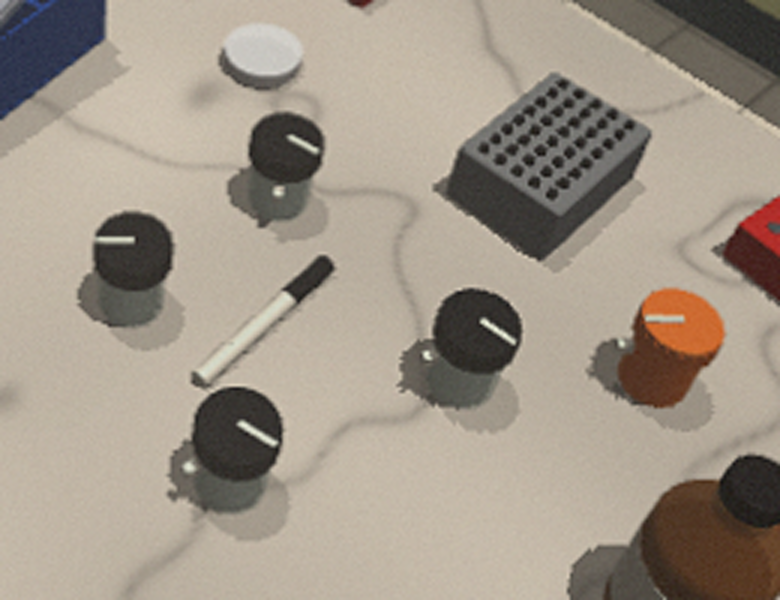

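Run:
```python
from h import *
s=snap('side');t=snap('top')
hsv=cv2.cvtColor(s['pixels'],cv2.COLOR_BGR2HSV)
m=((hsv[...,0]>100)&(hsv[...,0]<130)&(hsv[...,1]>120)).astype(np.uint8)
m[:, :200]=0;m[:,335:]=0;m[:140]=0;m[275:]=0
m=cv2.morphologyEx(m,cv2.MORPH_CLOSE,np.ones((3,3),np.uint8))
cs,_=cv2.findContours(m,cv2.RETR_EXTERNAL,cv2.CHAIN_APPROX_SIMPLE)
c=max(cs,key=cv2.contourArea);print(cv2.boundingRect(c))
# lowest mask pixel per column
cols=np.arange(214,324);low=np.array([np.where(m[:,u])[0].max()+.5 if m[:,u].any() else np.nan for u in cols])
up=np.array([np.where(m[:,u])[0].min()-.5 if m[:,u].any() else np.nan for u in cols])
print(list(zip(cols[::6],low[::6],up[::6])))
P=np.array([onz(s,(u,v),0)[:2] for u,v in zip(cols,low)])
def fit(p):
    l=cv2.fitLine(p.astype(np.float32),cv2.DIST_HUBER,0,.01,.01).ravel(); return l
a=fit(P[(cols>222)&(cols<262)]);b=fit(P[(cols>276)&(cols<318)])
for l in(a,b): print(l,np.degrees(np.arctan2(l[1],l[0])))
M=np.array([[a[0],-b[0]],[a[1],-b[1]]]);x=np.linalg.solve(M,b[2:]-a[2:]);print('nearR z0',a[2:]+x[0]*a[:2])
hsv=cv2.cvtColor(t['pixels'],cv2.COLOR_BGR2HSV)
m=((hsv[...,0]>100)&(hsv[...,0]<130)&(hsv[...,1]>110)).astype(np.uint8)
m[:, :205]=0;m[:,305:]=0;m[:200]=0;m[300:]=0
ys,xs=np.where(m);print(xs.min(),xs.max(),ys.min(),ys.max(),m.sum())
cv2.imwrite('pics/m1.png',cv2.resize(m[190:310,195:315]*255,None,fx=4,fy=4))
```

```text
(290, 194, 35, 30)
[(np.int64(214), np.float64(208.5), np.float64(205.5)), (np.int64(220), np.float64(211.5), np.float64(208.5)), (np.int64(226), np.float64(nan), np.float64(nan)), (np.int64(232), np.float64(nan), np.float64(nan)), (np.int64(238), np.float64(nan), np.float64(nan)), (np.int64(244), np.float64(nan), np.float64(nan)), (np.int64(250), np.float64(232.5), np.float64(228.5)), (np.int64(256), np.float64(236.5), np.float64(232.5)), (np.int64(262), np.float64(nan), np.float64(nan)), (np.int64(268), np.float64(nan), np.float64(nan)), (np.int64(274), np.float64(260.5), np.float64(259.5)), (np.int64(280), np.float64(nan), np.float64(nan)), (np.int64(286), np.float64(251.5), np.float64(249.5)), (np.int64(292), np.float64(246.5), np.float64(219.5)), (np.int64(298), np.float64(217.5), np.float64(215.5)), (np.int64(304), np.float64(237.5), np.float64(210.5)), (np.int64(310), np.float64(208.5), np.float64(206.5)), (np.int64(316), np.float64(204.5), np.float64(202.5)), (np.int64(322), np.float64(223.5), np.float64(196.5))]
[0. 0. 0. 0.] 0.0
[0. 0. 0. 0.] 0.0Traceback (most recent call last):
  File "<stdin>", line 18, in <module>
    r = gufunc(a, b, signature=signature)
    raise LinAlgError("Singular matrix")
numpy.linalg.LinAlgError: Singular matrix
```

Run:
```python
from h import *
s=snap('side');t=snap('top')
def blue(p): p=p.astype(int); return ((p[...,0]-p[...,2])>22).astype(np.uint8)
def fit(p): return cv2.fitLine(p.astype(np.float32),cv2.DIST_HUBER,0,.01,.01).ravel()
m=blue(s['pixels']);m[:, :200]=0;m[:,335:]=0;m[:140]=0;m[285:]=0
cols=np.arange(214,324);low=np.array([np.where(m[:,u])[0].max()+.5 if m[:,u].any() else np.nan for u in cols])
print([(int(a),float(b)) for a,b in zip(cols[::6],low[::6])])
P=np.array([onz(s,(u,v),0)[:2] for u,v in zip(cols,low)])
a=fit(P[(cols>222)&(cols<262)]);b=fit(P[(cols>276)&(cols<318)])
for l in(a,b): print(l,np.degrees(np.arctan2(l[1],l[0])))
M=np.array([[a[0],-b[0]],[a[1],-b[1]]]);x=np.linalg.solve(M,b[2:]-a[2:]);print('nearR z0',a[2:]+x[0]*a[:2])
# farR rim line from side: col 300..320 upper
cv2.imwrite('pics/m0.png',cv2.resize(m[140:280,195:340]*255,None,fx=4,fy=4))
m=blue(t['pixels']);m[:, :205]=0;m[:,305:]=0;m[:200]=0;m[300:]=0
cv2.imwrite('pics/m1.png',cv2.resize(m[190:310,195:315]*255,None,fx=4,fy=4))
```

```text
[(214, 226.5), (220, 214.5), (226, 234.5), (232, nan), (238, nan), (244, nan), (250, 244.5), (256, 237.5), (262, 258.5), (268, 263.5), (274, 261.5), (280, 256.5), (286, 252.5), (292, 247.5), (298, 242.5), (304, 237.5), (310, 233.5), (316, 228.5), (322, 224.5)]
[0. 0. 0. 0.] 0.0
[0.981976   0.18900582 0.53341514 0.10050299] 10.89477Traceback (most recent call last):
  File "<stdin>", line 11, in <module>
    r = gufunc(a, b, signature=signature)
    raise LinAlgError("Singular matrix")
numpy.linalg.LinAlgError: Singular matrix
```

```bash
cat >> h.py <<'E'
u=np.array([.982,.189]);v=np.array([-.189,.982])
def psi():
    from scipy.spatial.transform import Rotation as Ro
    R=Ro.from_quat(manip.sense()['tool_rot']).as_matrix();return np.degrees(np.arctan2(R[1,1],R[0,1]))
def go(x,y,z,ps=None):
    s=manip.sense();p=s['tcp_pos'];a=psi();b=a if ps is None else ps
    r=np.radians(b);d=np.array([x,y,z])-p
    tx=np.array([-np.sin(r),np.cos(r)]);ty=np.array([np.cos(r),np.sin(r)])
    print('yaw tool deg',round(a-b,1),'then travel mm',(1000*np.array([d[:2]@tx,d[:2]@ty,-d[2]])).round(1),'t',s['t'],'q6',s['q'][5].round(2),'F',s['force'].round(1),'gap',round(s['finger_gap'],3),'p',p.round(4))
E
python3 -c "
from h import *
go(.6214,.211,.23,100.9)"
```

```text
yaw tool deg -28.2 then travel mm [-354.9 -461.1    1.2] t 0.4 q6 -0.18 F [ 0.2 -0.2 -0.1] gap 1.003 p [0.1857 0.5967 0.2312]
```

>>> {"api": "servo_tool", "payload": {
  "increments": [
    {"hand": 0,"travel": [0,0,0],"yaw": -7},
    {"hand": 0,"travel": [0,0,0],"yaw": -7},
    {"hand": 0,"travel": [0,0,0],"yaw": -7},
    {"hand": 0,"travel": [0,0,0],"yaw": -7},
    {"hand": 0,"travel": [-18,-23,0],"yaw": 0},
    {"hand": 0,"travel": [-18,-23,0],"yaw": 0},
    {"hand": 0,"travel": [-18,-23,0],"yaw": 0},
    {"hand": 0,"travel": [-18,-23,0],"yaw": 0},
    {"hand": 0,"travel": [-18,-23,0],"yaw": 0},
    {"hand": 0,"travel": [-18,-23,0],"yaw": 0},
    {"hand": 0,"travel": [-18,-23,0],"yaw": 0},
    {"hand": 0,"travel": [-18,-23,0],"yaw": 0},
    {"hand": 0,"travel": [-18,-23,0],"yaw": 0},
    {"hand": 0,"travel": [-18,-23,0],"yaw": 0},
    {"hand": 0,"travel": [-18,-23,0],"yaw": 0},
    {"hand": 0,"travel": [-18,-23,0],"yaw": 0},
    {"hand": 0,"travel": [-18,-23,0],"yaw": 0},
    {"hand": 0,"travel": [-18,-23,0],"yaw": 0},
    {"hand": 0,"travel": [-18,-23,0],"yaw": 0},
    {"hand": 0,"travel": [-18,-23,0],"yaw": 0}
  ]
}}

```text
t: 2.4
tcp_pos: [0.5379, 0.2878, 0.2314]
tool_rot: [-0.093, 0.996, 0.0, 0.0]
force: [0.8, 0.3, -0.1]
finger_gap: 0.998
```

```bash
python3 -c "
from h import *
go(.6214,.211,.20,100.9);print(manip.sense()['q'])
snap('top','t1.png')"
```

```text
yaw tool deg -0.2 then travel mm [-67.4 -91.2  31.4] t 2.4 q6 -1.45 F [ 0.8  0.3 -0.1] gap 0.998 p [0.5379 0.2878 0.2314]
[ 3.08252457e-01  5.07081208e-01  1.47160079e+00  6.30346376e-05
  1.16278395e+00 -1.44937910e+00]
```

>>> {"api": "servo_tool", "payload": {
  "increments": [
    {"hand": 0,"travel": [-14,-18,0],"yaw": 0},
    {"hand": 0,"travel": [-14,-18,0],"yaw": 0},
    {"hand": 0,"travel": [-14,-18,5],"yaw": 0},
    {"hand": 0,"travel": [-14,-18,5],"yaw": 0},
    {"hand": 0,"travel": [-11,-19,10],"yaw": 0},
    {"hand": 0,"travel": [0,0,11],"yaw": 0},
    {"hand": 0,"travel": [0,0,0],"yaw": 0}
  ]
}}

```text
t: 3.15
tcp_pos: [0.6182, 0.2108, 0.1973]
tool_rot: [-0.093, 0.996, 0.0, -0.003]
force: [-0.2, -0.2, -0.6]
finger_gap: 0.999
```

```bash
python3 -c "
from h import *
go(.6214,.211,.122,100.9);print(manip.sense()['q'])
t=snap('top');s=snap('side')
a=cv2.resize(t['pixels'][150:310,190:330],None,fx=3,fy=3,interpolation=2);b=cv2.resize(s['pixels'][50:270,200:340],None,fx=2.4,fy=2.4,interpolation=2)
o=np.zeros((530,780,3),np.uint8);o[:480,:420]=a;o[:528,430:766]=b;cv2.imwrite('pics/t2.png',o)"
```

```text
yaw tool deg -0.3 then travel mm [-3.2 -0.4 75.3] t 3.15 q6 -1.6 F [-0.2 -0.2 -0.6] gap 0.999 p [0.6182 0.2108 0.1973]
[ 1.57605663e-01  6.04803191e-01  1.38598395e+00  5.15085839e-04
  1.15694707e+00 -1.59885442e+00]
```

View pics/t2.png

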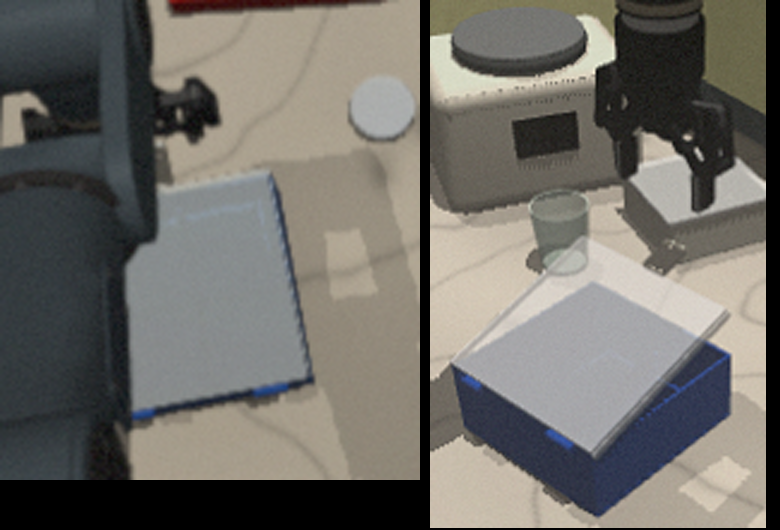

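>>> {"api": "servo_tool", "payload": {
  "increments": [
    {"hand": 0,"travel": [-3,0,10],"yaw": 0},
    {"hand": 0,"travel": [0,0,15],"yaw": 0},
    {"hand": 0,"travel": [0,0,15],"yaw": 0},
    {"hand": 0,"travel": [0,0,15],"yaw": 0},
    {"hand": 0,"travel": [0,0,12],"yaw": 0},
    {"hand": 0,"travel": [0,0,8],"yaw": 0},
    {"hand": 0,"travel": [0,0,0],"yaw": 0},
    {"hand": 0,"travel": [0,0,0],"yaw": 0}
  ]
}}

```text
t: 4.05
tcp_pos: [0.623, 0.2123, 0.1253]
tool_rot: [-0.093, 0.996, 0.0, 0.0]
force: [0.5, -0.2, 0.1]
finger_gap: 0.999
```

```bash
python3 -c "
from h import *
go(.6214,.211,.122,100.9)
s=snap('side')
b=cv2.resize(s['pixels'][90:220,220:360],None,fx=4,fy=4,interpolation=2)
cv2.imwrite('pics/t3.png',b)"
```

```text
yaw tool deg -0.2 then travel mm [ 1.8 -0.9  3.3] t 4.05 q6 -1.6 F [ 0.5 -0.2  0.1] gap 0.999 p [0.623  0.2123 0.1253]
```

View pics/t3.png

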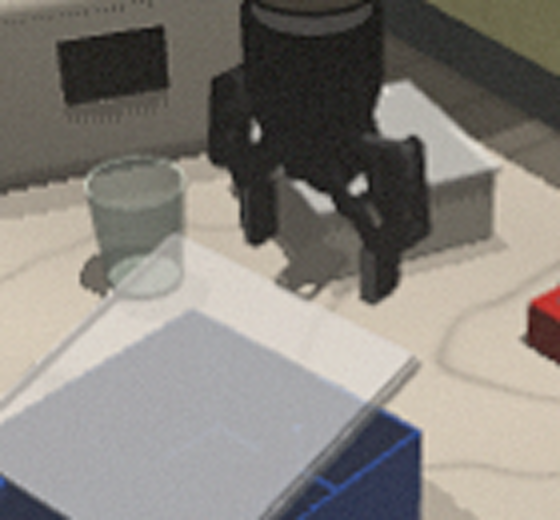

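>>> {"api": "servo_tool", "payload": {
  "newtons": 25,
  "increments": [
    {"hand": 0,"travel": [0,0,3],"yaw": 0},
    {"hand": 0.5,"travel": [0,0,0],"yaw": 0},
    {"hand": 1,"travel": [0,0,0],"yaw": 0},
    {"hand": 1,"travel": [0,0,0],"yaw": 0},
    {"hand": 1,"travel": [0,0,0],"yaw": 0},
    {"hand": 1,"travel": [0,0,0],"yaw": 0},
    {"hand": 1,"travel": [0,0,0],"yaw": 0},
    {"hand": 1,"travel": [0,0,0],"yaw": 0},
    {"hand": 1,"travel": [0,0,0],"yaw": 0},
    {"hand": 1,"travel": [0,0,0],"yaw": 0},
    {"hand": 1,"travel": [0,0,0],"yaw": 0},
    {"hand": 1,"travel": [0,0,0],"yaw": 0}
  ]
}}

```text
t: 5.3
tcp_pos: [0.6231, 0.2117, 0.1224]
tool_rot: [-0.093, 0.996, -0.0, 0.0]
force: [1.8, -5.5, 0.7]
finger_gap: 0.299
```

```bash
python3 -c "
from h import *
go(.6214,.211,.122,100.9)
s=snap('side')
b=cv2.resize(s['pixels'][90:220,220:360],None,fx=4,fy=4,interpolation=2)
cv2.imwrite('pics/t4.png',b)"
```

```text
yaw tool deg -0.2 then travel mm [ 1.8 -0.3  0.4] t 5.3 q6 -1.6 F [ 1.8 -5.5  0.7] gap 0.299 p [0.6231 0.2117 0.1224]
```

View pics/t4.png

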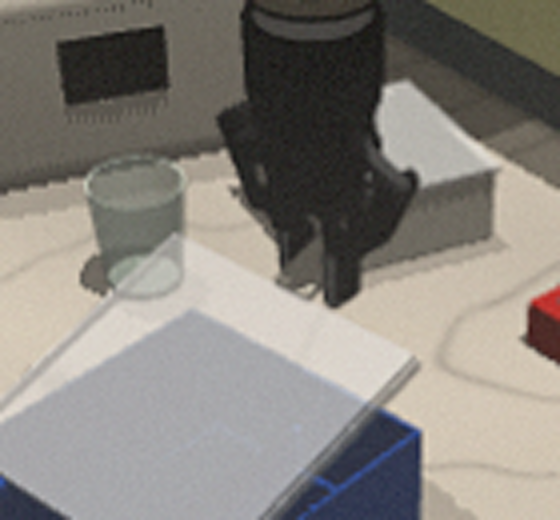

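>>> {"api": "servo_tool", "payload": {
  "increments": [
    {"hand": 1,"travel": [5.4,-1,-15.3],"yaw": 0},
    {"hand": 1,"travel": [6.5,0,-14.8],"yaw": 0},
    {"hand": 1,"travel": [7.6,0,-14.3],"yaw": 0},
    {"hand": 1,"travel": [8.6,0,-13.7],"yaw": 0},
    {"hand": 1,"travel": [9.6,0,-13],"yaw": 0},
    {"hand": 1,"travel": [10.6,0,-12.3],"yaw": 0},
    {"hand": 1,"travel": [11.5,0,-11.4],"yaw": 0},
    {"hand": 1,"travel": [12.3,0,-10.5],"yaw": 0},
    {"hand": 1,"travel": [0,0,0],"yaw": 0},
    {"hand": 1,"travel": [0,0,0],"yaw": 0}
  ]
}}

```text
t: 6.35
tcp_pos: [0.551, 0.1978, 0.2282]
tool_rot: [-0.093, 0.996, 0.0, -0.001]
force: [-1.4, -2.5, 0.1]
finger_gap: 0.297
```

```bash
python3 -c "
from h import *
go(.6214,.211,.122,100.9)
s=snap('side','t5.png')"
```

```text
yaw tool deg -0.2 then travel mm [-71.6  -0.4 106.2] t 6.35 q6 -1.6 F [-1.4 -2.5  0.1] gap 0.297 p [0.551  0.1978 0.2282]
```

View pics/t5.png

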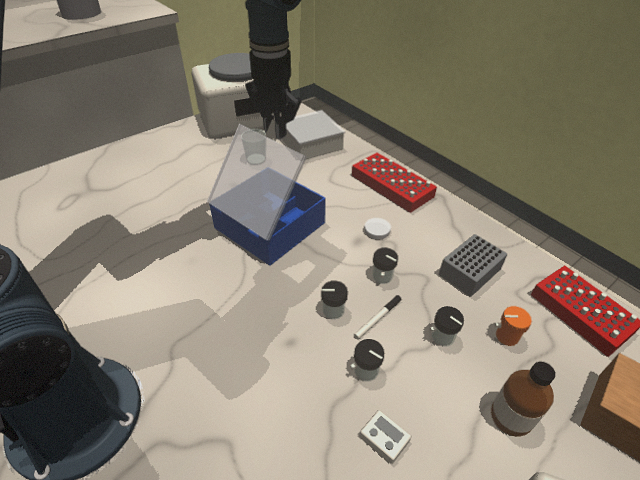

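>>> {"api": "servo_tool", "payload": {
  "increments": [
    {"hand": 1,"travel": [13.1,0,-9.6],"yaw": 0},
    {"hand": 1,"travel": [13.7,0,-8.6],"yaw": 0},
    {"hand": 1,"travel": [14.3,0,-7.5],"yaw": 0},
    {"hand": 1,"travel": [14.9,0,-6.4],"yaw": 0},
    {"hand": 1,"travel": [15.3,0,-5.3],"yaw": 0},
    {"hand": 1,"travel": [15.7,0,-4.1],"yaw": 0},
    {"hand": 1,"travel": [15.9,0,-3],"yaw": 0},
    {"hand": 1,"travel": [16.1,0,-1.8],"yaw": 0},
    {"hand": 1,"travel": [16.2,0,-0.5],"yaw": 0},
    {"hand": 1,"travel": [0,0,0],"yaw": 0}
  ]
}}

```text
t: 7.4
tcp_pos: [0.4172, 0.1724, 0.2755]
tool_rot: [-0.093, 0.996, -0.0, 0.0]
force: [-0.2, -1.7, -0.6]
finger_gap: 0.298
```

```bash
python3 -c "
from h import *
go(.6214,.211,.122,100.9);print(manip.sense()['q'])
s=snap('side','t6.png')"
```

```text
yaw tool deg -0.2 then travel mm [-207.8   -0.7  153.5] t 7.4 q6 -1.61 F [-0.2 -1.7 -0.6] gap 0.298 p [0.4172 0.1724 0.2755]
[ 1.43624955e-01  2.32234423e-01  1.79204828e+00 -5.37751988e-04
  1.11675791e+00 -1.61407715e+00]
```

View pics/t6.png

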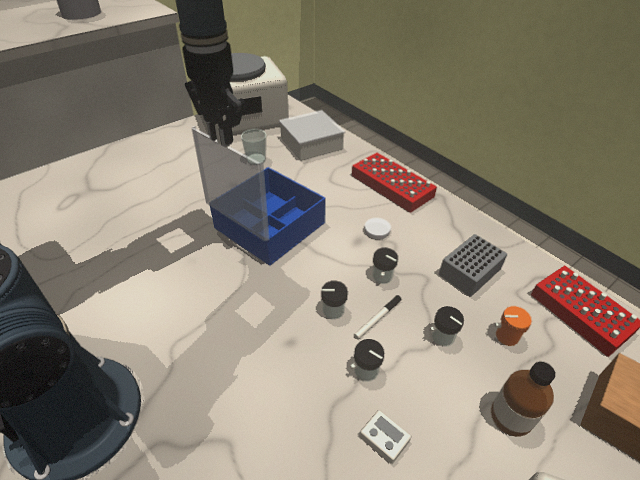

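>>> {"api": "servo_tool", "payload": {
  "increments": [
    {"hand": 1,"travel": [16.2,0,0.7],"yaw": 0},
    {"hand": 1,"travel": [16.1,0,1.9],"yaw": 0},
    {"hand": 1,"travel": [15.9,0,3.1],"yaw": 0},
    {"hand": 1,"travel": [15.6,0,4.3],"yaw": 0},
    {"hand": 1,"travel": [15.3,0,5.4],"yaw": 0},
    {"hand": 1,"travel": [14.8,0,6.6],"yaw": 0},
    {"hand": 1,"travel": [0,0,0],"yaw": 0},
    {"hand": 1,"travel": [0,0,0],"yaw": 0}
  ]
}}

```text
t: 8.25
tcp_pos: [0.3271, 0.1552, 0.2533]
tool_rot: [-0.093, 0.996, -0.0, -0.0]
force: [-3.8, -3.3, 7.9]
finger_gap: 0.297
```

```bash
python3 -c "
from h import *
go(.6214,.211,.122,100.9);print(manip.sense()['q'])
s=snap('side','t7.png')"
```

```text
yaw tool deg -0.2 then travel mm [-299.6   -0.8  131.3] t 8.25 q6 -1.63 F [-3.8 -3.3  7.9] gap 0.297 p [0.3271 0.1552 0.2533]
[ 1.31739802e-01  1.30147433e-01  2.00971932e+00 -5.22177731e-04
  1.00228648e+00 -1.62594601e+00]
```

View pics/t7.png

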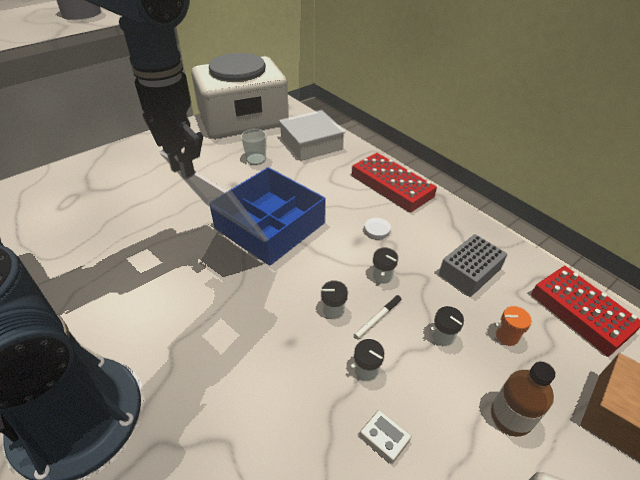

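>>> {"api": "servo_tool", "payload": {
  "increments": [
    {"hand": 0.4,"travel": [0,0,0],"yaw": 0},
    {"hand": 0.2,"travel": [0,0,0],"yaw": 0},
    {"hand": 0,"travel": [0,0,0],"yaw": 0},
    {"hand": 0,"travel": [0,0,0],"yaw": 0},
    {"hand": 0,"travel": [0,0,0],"yaw": 0},
    {"hand": 0,"travel": [0,0,-10],"yaw": 0},
    {"hand": 0,"travel": [0,0,-25],"yaw": 0},
    {"hand": 0,"travel": [0,0,-25],"yaw": 0},
    {"hand": 0,"travel": [0,0,-20],"yaw": 0}
  ]
}}

```text
t: 9.2
tcp_pos: [0.3272, 0.1554, 0.3336]
tool_rot: [-0.093, 0.996, 0.0, 0.0]
force: [0.4, -0.4, -0.1]
finger_gap: 1.003
```

```bash
cat >> h.py <<'E'
def jars(c,near=None,th=62):
    g=c['pixels'].max(2); m=(g<th).astype(np.uint8)
    n,l,st,ce=cv2.connectedComponentsWithStats(m);o=[]
    for i in range(1,n):
        if not(150<st[i,4]<900 and max(st[i,2:4])<36 and max(st[i,2:4])<1.35*min(st[i,2:4])):continue
        ys,xs=np.where(l==i);h=cv2.convexHull(np.stack([xs,ys],1).astype(np.int32));M=cv2.moments(h)
        if M['m00']<.75*st[i,2]*st[i,3]*.78: continue
        ctr=(M['m10']/M['m00'],M['m01']/M['m00']);o.append((np.round(ctr,1),onz(c,ctr,.054).round(4)[:2],int(st[i,2]),int(st[i,3])))
    return o
E
python3 -c "
from h import *
go(.6214,.211,.122,100.9)
s=snap('side');t=snap('top','t8.png')
for c in(s,t):
  print('--')
  for j in jars(c): print(*j)
b=cv2.resize(s['pixels'][130:280,160:340],None,fx=4,fy=4,interpolation=2);cv2.imwrite('pics/t9.png',b)
"
```

```text
yaw tool deg -0.2 then travel mm [-299.4   -1.   211.6] t 9.2 q6 -1.63 F [ 0.4 -0.4 -0.1] gap 1.003 p [0.3272 0.1554 0.3336]
--
[384.8 259.3] [ 0.6087 -0.0951] 24 22
[334.  293.9] [ 0.4679 -0.0994] 25 25
[448.6 320. ] [ 0.5919 -0.2765] 28 27
[368.6 354.2] [ 0.4294 -0.236 ] 30 31
[541.8 373.5] [ 0.6286 -0.4456] 26 24
--
[356.6 214.3] [ 0.6102 -0.0931] 18 21
[422.1 220.1] [ 0.5928 -0.2731] 19 19
[496.6 224.9] [ 0.5782 -0.4806] 15 13
[359.  264.6] [ 0.4712 -0.0972] 19 18
[566.  278.6] [ 0.4275 -0.6663] 31 32
[409.9 278.8] [ 0.4318 -0.2337] 19 18
```

View pics/t9.png

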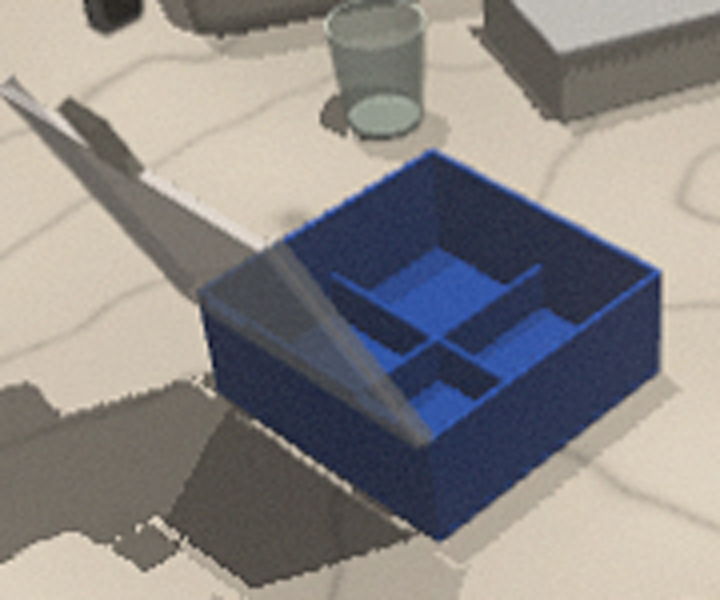

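View pics/t8.png

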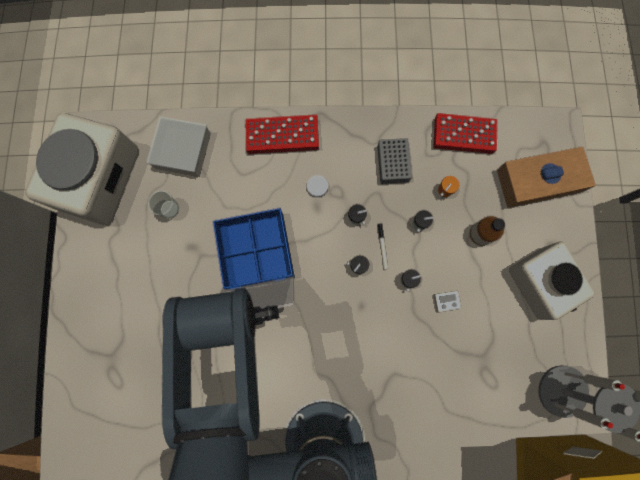

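```bash
python3 -c "
from h import *
t=snap('top');s=snap('side')
p=t['pixels'].astype(int);m=((p[...,0]-p[...,2])>25).astype(np.uint8);m[:195]=0;m[305:]=0;m[:,:200]=0;m[:,305:]=0
m=cv2.morphologyEx(m,cv2.MORPH_CLOSE,np.ones((5,5),np.uint8))
c=max(cv2.findContours(m,0,1)[0],key=cv2.contourArea);h=cv2.convexHull(c)
q=cv2.approxPolyDP(h,5,True).reshape(-1,2);print(q)
W=[onz(t,a,.078)[:2] for a in q];
for w in W: print(w.round(4),(w@u).round(4),(w@v).round(4))
print(np.mean(W,0))
# divider centre
x=onz(t,(257,248.5),.035);print('div top',x)
print('div side',onz(s,(160+437/4,130+342/4),.035))
cv2.imwrite('pics/b1.png',cv2.resize(t['pixels'][200:300,200:310],None,fx=5,fy=5,interpolation=2))
for nm,xy in dict(A=(.6095,-.094),B=(.592,-.275),C=(.4695,-.098),D=(.4307,-.235)).items():
  cs=[]
  for cam in (t,s):
    a=px(cam,[[*xy,.05]])[0].astype(int);r=28
    cs.append(cv2.resize(cam['pixels'][a[1]-r:a[1]+r,a[0]-r:a[0]+r],(190,190),interpolation=2))
  globals().setdefault('L',[]).append(np.vstack(cs))
cv2.imwrite('pics/j1.png',np.hstack(L))
"
```

```text
[[279 208]
 [292 275]
 [223 288]
 [213 221]]
[0.6236 0.1186] 0.6348 -0.0014
[0.4417 0.0818] 0.4492 -0.0032
[0.4075 0.2647] 0.4502 0.183
[0.5888 0.2982] 0.6346 0.1816
[0.51540024 0.19083286]
div top [0.51907627 0.18285765 0.035     ]
div side [0.51077001 0.18523248 0.035     ]
```

View pics/b1.png

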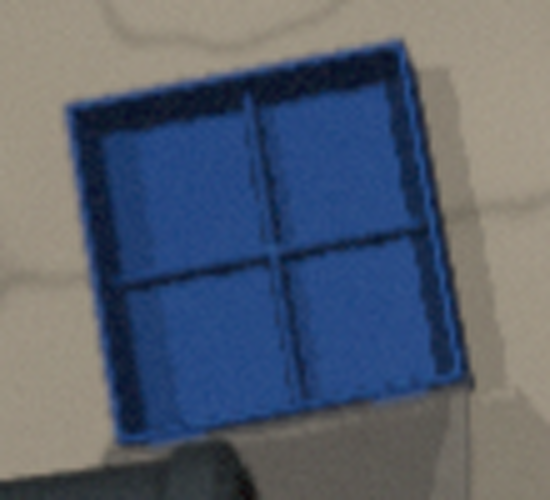

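View pics/j1.png

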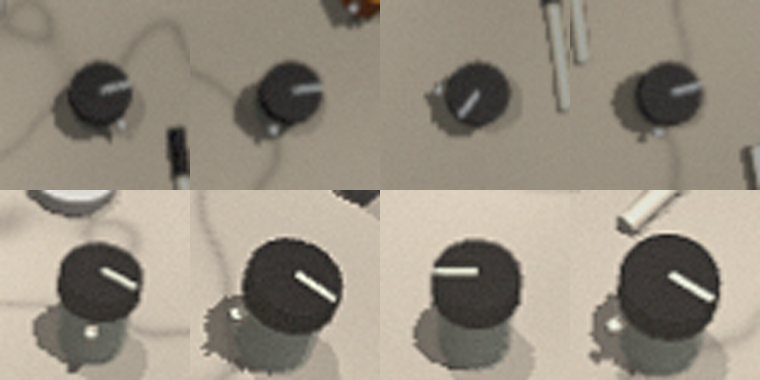

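```bash
python3 -c "
import numpy as np
from scipy.optimize import least_squares
D=[([1.0905,.5284,1.4338,1.1814],[.1854,.5962,.2304]),([.1576,.6048,1.3860,1.1569],[.6182,.2108,.1973]),([.1436,.2322,1.7920,1.1168],[.4172,.1724,.2755]),([.1317,.1301,2.0097,1.0023],[.3271,.1552,.2533]),([.3083,.5071,1.4716,1.1628],[.5379,.2878,.2314])]
def f(p):
    o,b,a,L2,L3,k=p;e=[]
    for q,x in D:
        c,s=np.cos(q[0]),np.sin(q[0])
        R=x[0]*c+x[1]*s;lat=-x[0]*s+x[1]*c
        e+=[lat-o,R-b-L2*np.sin(q[1])-L3*np.sin(q[1]+q[2]+k),x[2]-a-L2*np.cos(q[1])-L3*np.cos(q[1]+q[2]+k)]
    return e
r=least_squares(f,[.11,0,.1,.4,.4,0]);print(r.x.round(4),np.abs(r.fun).max())
"
```

```text
[ 0.111   0.0054 -0.008   0.5825  0.4117  0.307 ] 0.0006708113211807976
```

```bash
python3 -c "
from h import *
s=snap('side','k.png')
p=manip.sense()['tcp_pos']
for h in (0,.1,.2,.25,.3,.35,.4): print(h,px(s,[[p[0],p[1],p[2]+h-.08]])[0])
print(px(s,[[.06,.11,.35]]))
"
```

```text
0 [183.63854261 173.75351239]
0.1 [171.28534966 122.95759964]
0.2 [156.60664449  61.76179088]
0.25 [148.21576602  26.33686563]
0.3 [139.01449782 -12.91481547]
0.35 [128.91699256 -56.52502815]
0.4 [ 117.84382256 -105.07432182]
[[ -3.89035165 202.26494238]]
```

```bash
python3 -c "
from h import *
t=snap('top')
J=dict(A=((.6095,-.094),0,(103,90),(130,85),(122,125)),B=((.592,-.275),190,(293,91),(322,88),(274,130)),C=((.4695,-.098),380,(478,92),(462,114),(438,90)),D=((.4307,-.235),570,(674,92),(702,86),(657,132)))
for n,(xy,o,a,b,l) in J.items():
  c=px(t,[[*xy,.05]])[0].astype(int)-28
  f=lambda p:c+(np.array(p)-[o,0])*56/190-.35
  A,B=onz(t,f(a),.064),onz(t,f(b),.064)
  r=np.degrees(np.arctan2(*(B-A)[1::-1]))
  for z in(.022,.03):
    Lg=onz(t,f(l),z);d=Lg[:2]-xy; lg=np.degrees(np.arctan2(d[1],d[0]));print(n,'rib',r.round(),'lug',lg.round(),np.hypot(*d).round(3),'unscrewed',((r-lg)%360).round())
"
```

```text
A rib -80.0 lug -128.0 0.026 unscrewed 49.0
A rib -80.0 lug -132.0 0.027 unscrewed 52.0
B rib -84.0 lug 162.0 0.022 unscrewed 114.0
B rib -84.0 lug 159.0 0.024 unscrewed 116.0
C rib 143.0 lug 73.0 0.031 unscrewed 70.0
C rib 143.0 lug 75.0 0.031 unscrewed 69.0
D rib -78.0 lug 172.0 0.026 unscrewed 110.0
D rib -78.0 lug 169.0 0.027 unscrewed 113.0
```

```bash
python3 -c "
from h import *
go(.4695,-.098,.15,56)"
```

```text
yaw tool deg 44.7 then travel mm [-260.5 -129.7  181.3] t 9.5 q6 -1.63 F [-0.2  0.  -0.1] gap 0.998 p [0.3261 0.1552 0.3313]
```

>>> {"api": "servo_tool", "payload": {
  "increments": [
    {"hand": 0,"travel": [0,0,0],"yaw": 7.5},
    {"hand": 0,"travel": [0,0,0],"yaw": 7.5},
    {"hand": 0,"travel": [0,0,0],"yaw": 7.5},
    {"hand": 0,"travel": [0,0,0],"yaw": 7.5},
    {"hand": 0,"travel": [0,0,0],"yaw": 7.5},
    {"hand": 0,"travel": [0,0,0],"yaw": 7.2},
    {"hand": 0,"travel": [-20,-10,0],"yaw": 0},
    {"hand": 0,"travel": [-20,-10,0],"yaw": 0},
    {"hand": 0,"travel": [-20,-10,0],"yaw": 0},
    {"hand": 0,"travel": [-20,-10,0],"yaw": 0},
    {"hand": 0,"travel": [-20,-10,0],"yaw": 0},
    {"hand": 0,"travel": [-20,-10,0],"yaw": 0},
    {"hand": 0,"travel": [-20,-10,10],"yaw": 0},
    {"hand": 0,"travel": [-20,-10,20],"yaw": 0},
    {"hand": 0,"travel": [-20,-10,25],"yaw": 0},
    {"hand": 0,"travel": [-20,-10,30],"yaw": 0},
    {"hand": 0,"travel": [-20,-10,30],"yaw": 0},
    {"hand": 0,"travel": [-20,-10,30],"yaw": 0},
    {"hand": 0,"travel": [-20,-10,30],"yaw": 0},
    {"hand": 0,"travel": [0,0,0],"yaw": 0}
  ]
}}

```text
t: 11.5
tcp_pos: [0.4686, -0.0989, 0.1528]
tool_rot: [0.294, 0.956, 0.0, -0.004]
force: [-0.2, 0.5, 0.3]
finger_gap: 0.999
```

```bash
python3 -c "
from h import *
s=snap('side','t10.png');t=snap('top')
for c in(s,t):
  print('--')
  for j in jars(c): print(*j)
go(.4695,-.098,.033,56)"
```

```text
--
[334.  293.9] [ 0.4679 -0.0994] 25 25
[368.6 354.1] [ 0.4296 -0.236 ] 30 31
[541.8 373.5] [ 0.6287 -0.4456] 25 24
--
[422.4 219.7] [ 0.594  -0.2741] 18 19
[566.  278.4] [ 0.428  -0.6662] 31 31
[409.8 278.6] [ 0.4323 -0.2335] 19 18
yaw tool deg -0.1 then travel mm [ -1.1   0.  123. ] t 11.6 q6 -1.42 F [ 0.3 -0.3  0.1] gap 1.0 p [ 0.4686 -0.0974  0.156 ]
```

View pics/t10.png

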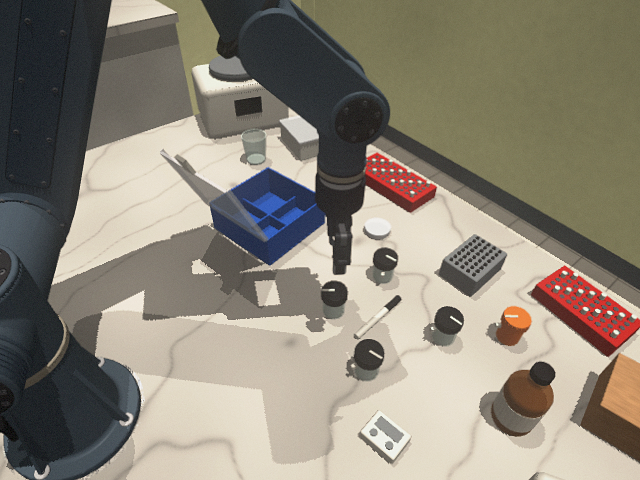

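>>> {"api": "servo_tool", "payload": {
  "newtons": 30,
  "increments": [
    {"hand": 0,"travel": [-1,0,15],"yaw": 0},
    {"hand": 0,"travel": [0,0,20],"yaw": 0},
    {"hand": 0,"travel": [0,0,20],"yaw": 0},
    {"hand": 0,"travel": [0,0,20],"yaw": 0},
    {"hand": 0,"travel": [0,0,20],"yaw": 0},
    {"hand": 0,"travel": [0,0,16],"yaw": 0},
    {"hand": 0,"travel": [0,0,9],"yaw": 0},
    {"hand": 0,"travel": [0,0,0],"yaw": 0},
    {"hand": 0.3,"travel": [0,0,0],"yaw": 0},
    {"hand": 0.5,"travel": [0,0,0],"yaw": 0},
    {"hand": 0.7,"travel": [0,0,0],"yaw": 0},
    {"hand": 0.7,"travel": [0,0,0],"yaw": 0},
    {"hand": 0.7,"travel": [0,0,0],"yaw": 0},
    {"hand": 0.7,"travel": [0,0,0],"yaw": 0},
    {"hand": 0.7,"travel": [0,0,0],"yaw": 0}
  ]
}}

```text
t: 13.1
tcp_pos: [0.4714, -0.0985, 0.0385]
tool_rot: [0.292, 0.956, -0.0, 0.001]
force: [-0.4, 0.3, 6.2]
finger_gap: 0.575
```

```bash
python3 -c "
from h import *
go(.4695,-.098,.033,56)
s=snap('side')
b=cv2.resize(s['pixels'][190:340,260:410],None,fx=4,fy=4,interpolation=2)
cv2.imwrite('pics/t11.png',b)"
```

```text
yaw tool deg -0.0 then travel mm [ 1.8 -0.6  5.5] t 13.1 q6 -1.42 F [-0.4  0.3  6.2] gap 0.575 p [ 0.4714 -0.0985  0.0385]
```

View pics/t11.png

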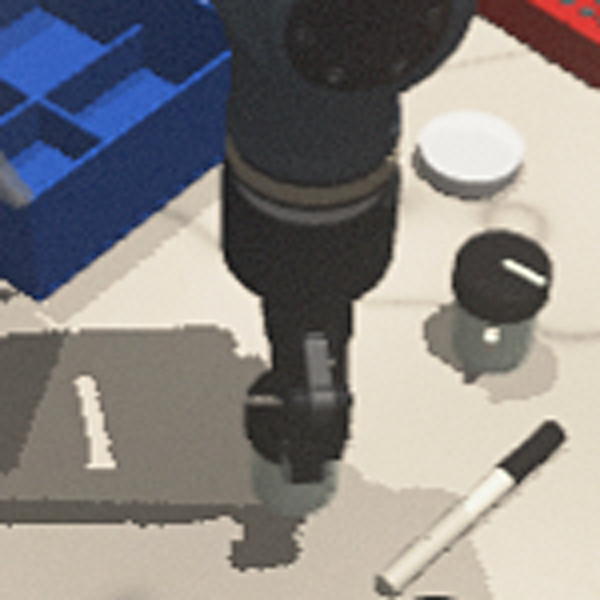

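>>> {"api": "servo_tool", "payload": {
  "increments": [
    {"hand": 0.7,"travel": [0,0,0],"yaw": 6},
    {"hand": 0.7,"travel": [0,0,0],"yaw": 6},
    {"hand": 0.7,"travel": [0,0,0],"yaw": 6},
    {"hand": 0.7,"travel": [0,0,0],"yaw": 6},
    {"hand": 0.7,"travel": [0,0,0],"yaw": 6},
    {"hand": 0.7,"travel": [0,0,0],"yaw": 6},
    {"hand": 0.7,"travel": [0,0,0],"yaw": 6},
    {"hand": 0.7,"travel": [0,0,0],"yaw": 6},
    {"hand": 0.7,"travel": [0,0,0],"yaw": 6},
    {"hand": 0.7,"travel": [0,0,0],"yaw": 6},
    {"hand": 0.7,"travel": [0,0,0],"yaw": 6},
    {"hand": 0.7,"travel": [0,0,0],"yaw": 6},
    {"hand": 0.7,"travel": [0,0,0],"yaw": 6},
    {"hand": 0.7,"travel": [0,0,0],"yaw": 6},
    {"hand": 0.7,"travel": [0,0,0],"yaw": 6},
    {"hand": 0.7,"travel": [0,0,0],"yaw": 0}
  ]
}}

```text
t: 14.75
tcp_pos: [0.4714, -0.0988, 0.0385]
tool_rot: [0.883, 0.469, 0.001, 0.001]
force: [-1.1, 0.2, 5.6]
finger_gap: 0.571
```

```bash
python3 -c "
from h import *
go(.4695,-.098,.033,-34);print(manip.sense()['ft_torque'])
s=snap('side')
b=cv2.resize(s['pixels'][250:340,290:390],None,fx=6,fy=6,interpolation=2)
cv2.imwrite('pics/t12.png',b)"
```

```text
yaw tool deg -0.1 then travel mm [-0.4 -2.   5.5] t 14.75 q6 0.16 F [-1.1  0.2  5.6] gap 0.571 p [ 0.4714 -0.0988  0.0385]
[-0.00234027  0.05224841  0.02524338]
```

View pics/t12.png

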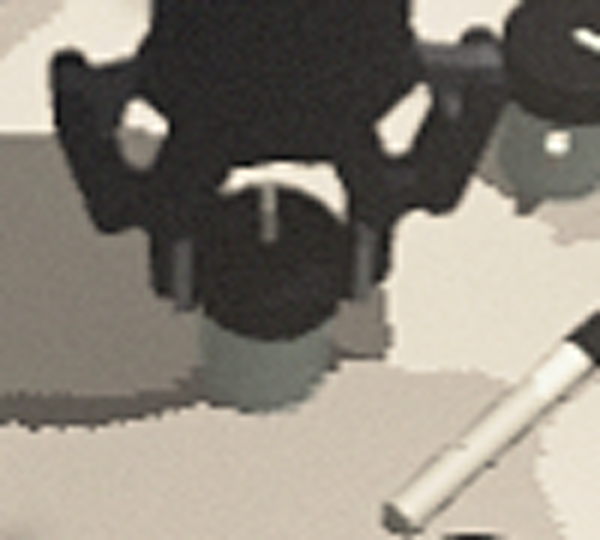

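```bash
python3 -c "
from h import *
go(.54,.15,.19);go(.4695,.2196,.19)"
```

```text
yaw tool deg 0.0 then travel mm [ 244.6  -82.3 -151.5] t 14.8 q6 0.15 F [-0.2 -0.3  4.8] gap 0.57 p [ 0.4714 -0.0988  0.0385]
yaw tool deg 0.0 then travel mm [ 262.8 -179.7 -151.5] t 14.8 q6 0.15 F [-0.2 -0.3  4.8] gap 0.57 p [ 0.4714 -0.0988  0.0385]
```

>>> {"api": "servo_tool", "payload": {
  "newtons": 40,
  "increments": [
    {"hand": 0.7,"travel": [0,0,0],"yaw": 0},
    {"hand": 0.7,"travel": [0,0,0],"yaw": 0},
    {"hand": 0.7,"travel": [0,0,-10],"yaw": 0},
    {"hand": 0.7,"travel": [0,0,-20],"yaw": 0},
    {"hand": 0.7,"travel": [0,0,-30],"yaw": 0},
    {"hand": 0.7,"travel": [0,0,-30],"yaw": 0},
    {"hand": 0.7,"travel": [0,0,-30],"yaw": 0},
    {"hand": 0.7,"travel": [0,0,-30],"yaw": 0},
    {"hand": 0.7,"travel": [0,0,-5],"yaw": 0},
    {"hand": 0.7,"travel": [0,0,0],"yaw": 0}
  ]
}}

```text
t: 15.8
tcp_pos: [0.4708, -0.0984, 0.1933]
tool_rot: [0.883, 0.47, 0.001, 0.001]
force: [0.1, 0.9, -2.0]
finger_gap: 0.571
```

```bash
python3 -c "
from h import *
go(.54,.15,.19);go(.4695,.2196,.19)
s=snap('side');t=snap('top')
b=cv2.resize(s['pixels'][170:320,270:410],None,fx=4,fy=4,interpolation=2)
cv2.imwrite('pics/t13.png',b)"
```

```text
yaw tool deg 0.0 then travel mm [244.7 -81.5   3.3] t 15.8 q6 0.15 F [ 0.1  0.9 -2. ] gap 0.571 p [ 0.4708 -0.0984  0.1933]
yaw tool deg 0.0 then travel mm [ 263.  -178.9    3.3] t 15.8 q6 0.15 F [ 0.1  0.9 -2. ] gap 0.571 p [ 0.4708 -0.0984  0.1933]
```

View pics/t13.png

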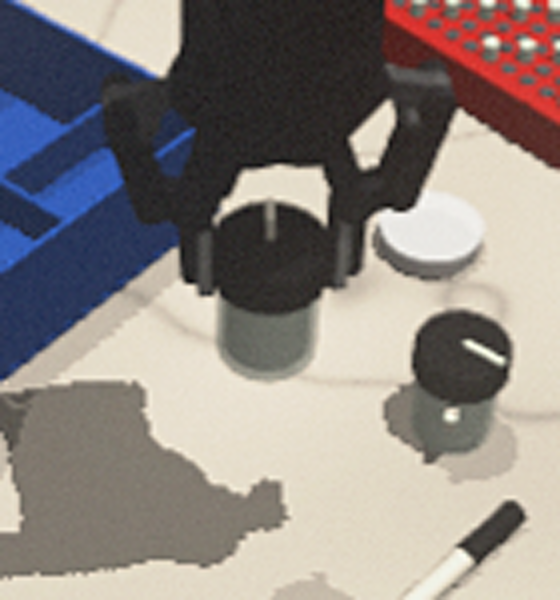

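>>> {"api": "servo_tool", "payload": {
  "increments": [
    {"hand": 0.7,"travel": [0,0,0],"yaw": 5},
    {"hand": 0.7,"travel": [0,0,0],"yaw": 7.5},
    {"hand": 0.7,"travel": [0,0,0],"yaw": 7.5},
    {"hand": 0.7,"travel": [0,0,0],"yaw": 7.5},
    {"hand": 0.7,"travel": [0,0,0],"yaw": 7.5},
    {"hand": 0.7,"travel": [0,0,0],"yaw": 7.5},
    {"hand": 0.7,"travel": [0,0,0],"yaw": 7.5},
    {"hand": 0.7,"travel": [0,0,0],"yaw": 7.5},
    {"hand": 0.7,"travel": [0,0,0],"yaw": 7.5},
    {"hand": 0.7,"travel": [0,0,0],"yaw": 7.5},
    {"hand": 0.7,"travel": [0,0,0],"yaw": 7.5},
    {"hand": 0.7,"travel": [0,0,0],"yaw": 7.5},
    {"hand": 0.7,"travel": [0,0,0],"yaw": 2.5},
    {"hand": 0.7,"travel": [0,0,0],"yaw": 0}
  ]
}}

```text
t: 17.3
tcp_pos: [0.4695, -0.0979, 0.1906]
tool_rot: [0.956, -0.292, -0.002, -0.0]
force: [-0.1, 0.7, -3.0]
finger_gap: 0.571
```

```bash
python3 -c "
from h import *
go(.5441,.234,.19,-124)
s=snap('side');t=snap('top')
b=cv2.resize(s['pixels'][170:290,270:410],None,fx=4,fy=4,interpolation=2)
cv2.imwrite('pics/t14.png',b)"
```

```text
yaw tool deg 0.0 then travel mm [-123.8 -316.8    0.6] t 17.3 q6 1.72 F [-0.1  0.7 -3. ] gap 0.571 p [ 0.4695 -0.0979  0.1906]
```

View pics/t14.png

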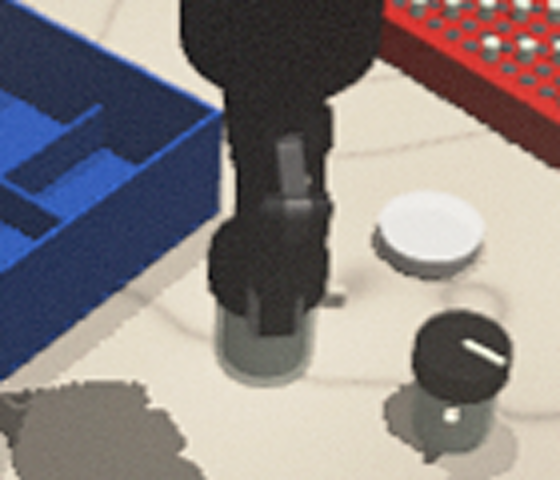

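>>> {"api": "servo_tool", "payload": {
  "increments": [
    {"hand": 0.7,"travel": [-4,-10,0],"yaw": 0},
    {"hand": 0.7,"travel": [-8,-20,0],"yaw": 0},
    {"hand": 0.7,"travel": [-8,-20,0],"yaw": 0},
    {"hand": 0.7,"travel": [-8,-20,0],"yaw": 0},
    {"hand": 0.7,"travel": [-8,-20,0],"yaw": 0},
    {"hand": 0.7,"travel": [-8,-20,0],"yaw": 0},
    {"hand": 0.7,"travel": [-8,-20,0],"yaw": 0},
    {"hand": 0.7,"travel": [-8,-20,0],"yaw": 0},
    {"hand": 0.7,"travel": [-8,-20,0],"yaw": 0},
    {"hand": 0.7,"travel": [-8,-20,0],"yaw": 0},
    {"hand": 0.7,"travel": [-8,-20,0],"yaw": 0},
    {"hand": 0.7,"travel": [-8,-20,0],"yaw": 0},
    {"hand": 0.7,"travel": [-8,-20,0],"yaw": 0},
    {"hand": 0.7,"travel": [-8,-20,0],"yaw": 0},
    {"hand": 0.7,"travel": [-8,-20,0],"yaw": 0},
    {"hand": 0.7,"travel": [-5,-18,0],"yaw": 0},
    {"hand": 0.7,"travel": [-3,-9,0],"yaw": 0},
    {"hand": 0.7,"travel": [0,0,0],"yaw": 0},
    {"hand": 0.7,"travel": [0,0,0],"yaw": 0}
  ]
}}

```text
t: 19.3
tcp_pos: [0.5444, 0.2335, 0.192]
tool_rot: [0.956, -0.292, -0.001, 0.001]
force: [-0.5, -0.0, -2.2]
finger_gap: 0.572
```

```bash
python3 -c "
from h import *
go(.5441,.234,.05,-124)
s=snap('side','t15.png');t=snap('top','t16.png')
"
```

```text
yaw tool deg 0.0 then travel mm [ -0.6  -0.2 142. ] t 19.3 q6 2.38 F [-0.5 -0.  -2.2] gap 0.572 p [0.5444 0.2335 0.192 ]
```

View pics/t15.png

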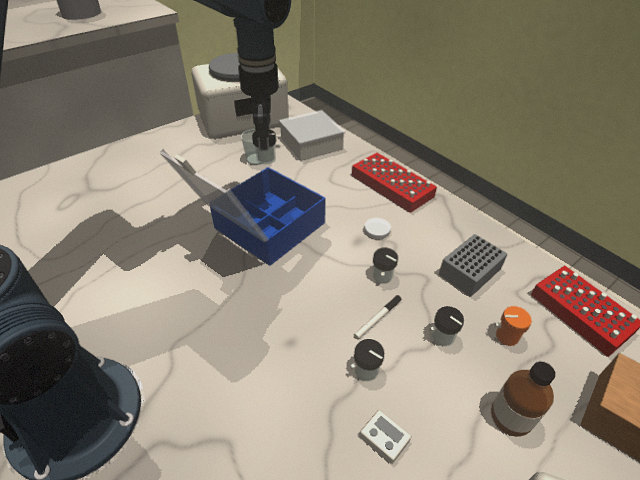

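View pics/t16.png

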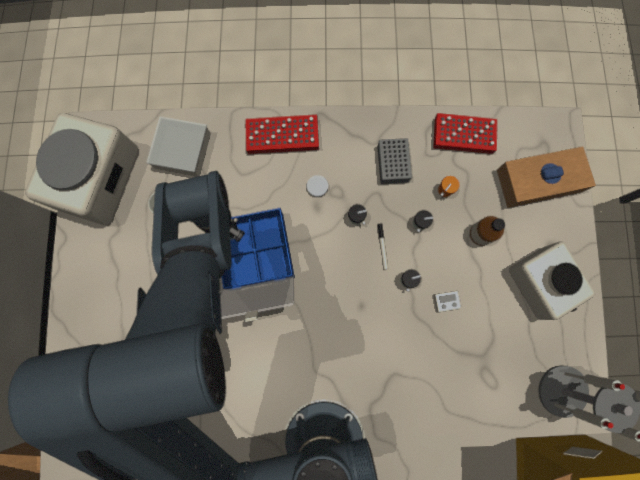

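>>> {"api": "servo_tool", "payload": {
  "increments": [
    {"hand": 0.7,"travel": [0,0,10],"yaw": 0},
    {"hand": 0.7,"travel": [0,0,18],"yaw": 0},
    {"hand": 0.7,"travel": [0,0,18],"yaw": 0},
    {"hand": 0.7,"travel": [0,0,18],"yaw": 0},
    {"hand": 0.7,"travel": [0,0,18],"yaw": 0},
    {"hand": 0.7,"travel": [0,0,18],"yaw": 0},
    {"hand": 0.7,"travel": [0,0,18],"yaw": 0},
    {"hand": 0.7,"travel": [0,0,14],"yaw": 0},
    {"hand": 0.7,"travel": [0,0,8],"yaw": 0},
    {"hand": 0.7,"travel": [0,0,3],"yaw": 0},
    {"hand": 0.7,"travel": [0,0,0],"yaw": 0},
    {"hand": 0.7,"travel": [0,0,0],"yaw": 0}
  ]
}}

```text
t: 20.6
tcp_pos: [0.5458, 0.2339, 0.0501]
tool_rot: [0.956, -0.292, 0.001, -0.0]
force: [-0.3, -0.4, -1.8]
finger_gap: 0.569
```

```bash
python3 -c "
from h import *
go(.5441,.234,.043,-124)
"
```

```text
yaw tool deg 0.0 then travel mm [-1.5  0.8  7.1] t 20.6 q6 2.38 F [-0.3 -0.4 -1.8] gap 0.569 p [0.5458 0.2339 0.0501]
```

>>> {"api": "servo_tool", "payload": {
  "increments": [
    {"hand": 0.7,"travel": [0,0,2],"yaw": 0},
    {"hand": 0.7,"travel": [0,0,2],"yaw": 0},
    {"hand": 0.7,"travel": [0,0,2],"yaw": 0},
    {"hand": 0.7,"travel": [0,0,2],"yaw": 0},
    {"hand": 0.7,"travel": [0,0,0],"yaw": 0},
    {"hand": 0.7,"travel": [0,0,0],"yaw": 0}
  ]
}}

```text
t: 21.2
tcp_pos: [0.5454, 0.2338, 0.0427]
tool_rot: [0.956, -0.292, 0.0, -0.0]
force: [-1.3, -0.2, 6.0]
finger_gap: 0.571
```

```bash
python3 -c "
from h import *
go(.5441,.234,.043,-124)
"
```

```text
yaw tool deg 0.0 then travel mm [-1.2  0.6 -0.3] t 21.2 q6 2.38 F [-1.3 -0.2  6. ] gap 0.571 p [0.5454 0.2338 0.0427]
```

>>> {"api": "servo_tool", "payload": {
  "increments": [
    {"hand": 0.38,"travel": [0,0,0],"yaw": 0},
    {"hand": 0.3,"travel": [0,0,0],"yaw": 0},
    {"hand": 0.22,"travel": [0,0,0],"yaw": 0},
    {"hand": 0.22,"travel": [0,0,0],"yaw": 0},
    {"hand": 0.22,"travel": [0,0,-8],"yaw": 0},
    {"hand": 0.22,"travel": [0,0,-15],"yaw": 0},
    {"hand": 0.22,"travel": [0,0,-25],"yaw": 0},
    {"hand": 0.22,"travel": [0,0,-30],"yaw": 0},
    {"hand": 0.22,"travel": [0,0,-30],"yaw": 0},
    {"hand": 0.22,"travel": [0,0,-30],"yaw": 0},
    {"hand": 0,"travel": [0,0,-20],"yaw": 0}
  ]
}}

```text
t: 22.3
tcp_pos: [0.5461, 0.234, 0.2033]
tool_rot: [0.956, -0.292, 0.002, -0.001]
force: [0.4, -0.0, -0.8]
finger_gap: 0.925
```

```bash
python3 -c "
from h import *
go(.6095,-.094,.19,36)
s=snap('side');t=snap('top','t18.png')
b=cv2.resize(s['pixels'][120:280,160:340],None,fx=4,fy=4,interpolation=2);cv2.imwrite('pics/t17.png',b)
for c in(s,t):
  print('--')
  for j in jars(c): print(*j)
"
```

```text
yaw tool deg -160.0 then travel mm [-302.7 -141.5   13.3] t 22.3 q6 2.38 F [ 0.4 -0.  -0.8] gap 0.925 p [0.5461 0.234  0.2033]
--
[268.6 192. ] [0.547  0.2392] 23 19
[384.8 259.3] [ 0.6088 -0.0952] 24 22
[448.6 320. ] [ 0.5919 -0.2766] 28 27
[368.6 354.2] [ 0.4294 -0.236 ] 30 31
[541.8 373.5] [ 0.6286 -0.4456] 26 24
--
[356.4 214. ] [ 0.6108 -0.0926] 18 20
[422.3 219.7] [ 0.5938 -0.2737] 18 19
[566.1 278.3] [ 0.4282 -0.6664] 31 31
[409.9 278.8] [ 0.4316 -0.2337] 19 18
```

View pics/t17.png

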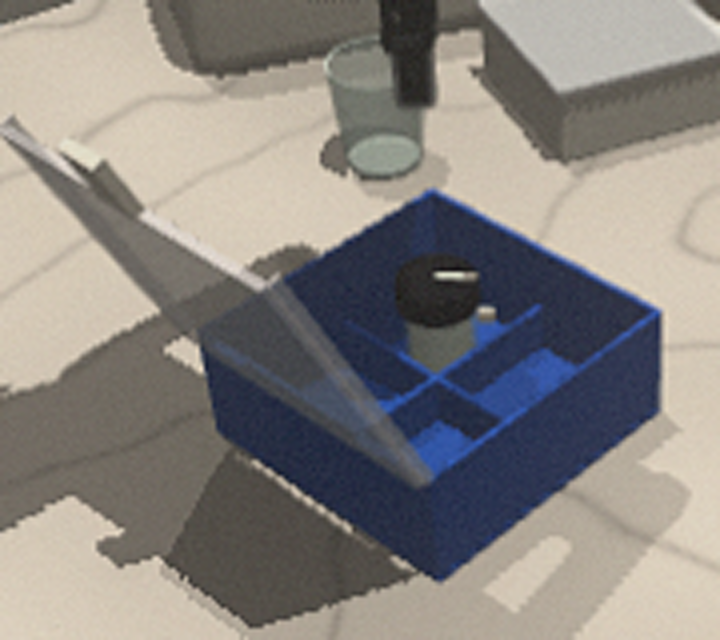

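>>> {"api": "servo_tool", "payload": {
  "increments": [
    {"hand": 0,"travel": [0,0,0],"yaw": -8},
    {"hand": 0,"travel": [0,0,0],"yaw": -8},
    {"hand": 0,"travel": [0,0,0],"yaw": -8},
    {"hand": 0,"travel": [0,0,0],"yaw": -8},
    {"hand": 0,"travel": [0,0,0],"yaw": -8},
    {"hand": 0,"travel": [0,0,0],"yaw": -8},
    {"hand": 0,"travel": [0,0,0],"yaw": -8},
    {"hand": 0,"travel": [0,0,0],"yaw": -8},
    {"hand": 0,"travel": [0,0,0],"yaw": -8},
    {"hand": 0,"travel": [0,0,0],"yaw": -8},
    {"hand": 0,"travel": [0,0,0],"yaw": -8},
    {"hand": 0,"travel": [0,0,0],"yaw": -8},
    {"hand": 0,"travel": [0,0,0],"yaw": -8},
    {"hand": 0,"travel": [0,0,0],"yaw": -8},
    {"hand": 0,"travel": [0,0,0],"yaw": -8},
    {"hand": 0,"travel": [0,0,0],"yaw": -8},
    {"hand": 0,"travel": [0,0,0],"yaw": -8},
    {"hand": 0,"travel": [0,0,0],"yaw": -8},
    {"hand": 0,"travel": [0,0,0],"yaw": -8},
    {"hand": 0,"travel": [0,0,0],"yaw": -8}
  ]
}}

```text
t: 24.4
tcp_pos: [0.5444, 0.2336, 0.1987]
tool_rot: [0.451, 0.892, -0.001, -0.001]
force: [-0.3, 0.3, 0.5]
finger_gap: 1.001
```

>>> {"api": "servo_tool", "payload": {
  "increments": [
    {"hand": 0,"travel": [-20,-9,0],"yaw": 0},
    {"hand": 0,"travel": [-20,-9,0],"yaw": 0},
    {"hand": 0,"travel": [-20,-9.5,0],"yaw": 0},
    {"hand": 0,"travel": [-20,-9.5,0],"yaw": 0},
    {"hand": 0,"travel": [-20,-9.5,0],"yaw": 0},
    {"hand": 0,"travel": [-20,-9.5,0],"yaw": 0},
    {"hand": 0,"travel": [-20,-9.5,0],"yaw": 0},
    {"hand": 0,"travel": [-20,-9.5,0],"yaw": 0},
    {"hand": 0,"travel": [-20,-9.5,0],"yaw": 0},
    {"hand": 0,"travel": [-20,-9.5,0],"yaw": 0},
    {"hand": 0,"travel": [-20,-9.5,0],"yaw": 0},
    {"hand": 0,"travel": [-20,-9.5,0],"yaw": 0},
    {"hand": 0,"travel": [-20,-9.5,5],"yaw": 0},
    {"hand": 0,"travel": [-20,-9.5,10],"yaw": 0},
    {"hand": 0,"travel": [-20,-9,20],"yaw": 0},
    {"hand": 0,"travel": [0,0,20],"yaw": 0},
    {"hand": 0,"travel": [0,0,0],"yaw": 0}
  ]
}}

```text
t: 26.1
tcp_pos: [0.6047, -0.0918, 0.1411]
tool_rot: [0.455, 0.891, -0.001, -0.004]
force: [-1.3, -0.0, 0.0]
finger_gap: 0.996
```

```bash
python3 -c "
from h import *
s=snap('side')
for j in jars(s): print(*j)
go(.6098,-.0938,.035,36)
"
```

```text
[269.  192.1] [0.5475 0.2383] 22 19
[384.8 259.2] [ 0.609 -0.095] 24 23
[448.6 320. ] [ 0.592  -0.2764] 28 27
[368.6 354.2] [ 0.4294 -0.236 ] 30 31
[541.9 373.5] [ 0.6288 -0.4457] 25 24
yaw tool deg -0.0 then travel mm [ -4.3   2.  107.6] t 26.15 q6 -0.96 F [-0.3  1.   0.1] gap 1.0 p [ 0.6057 -0.0915  0.1426]
```

>>> {"api": "servo_tool", "payload": {
  "newtons": 30,
  "increments": [
    {"hand": 0,"travel": [-4,2,10],"yaw": 0},
    {"hand": 0,"travel": [0,0,20],"yaw": 0},
    {"hand": 0,"travel": [0,0,20],"yaw": 0},
    {"hand": 0,"travel": [0,0,20],"yaw": 0},
    {"hand": 0,"travel": [0,0,18],"yaw": 0},
    {"hand": 0,"travel": [0,0,11],"yaw": 0},
    {"hand": 0,"travel": [0,0,4],"yaw": 0},
    {"hand": 0,"travel": [0,0,0],"yaw": 0},
    {"hand": 0.3,"travel": [0,0,0],"yaw": 0},
    {"hand": 0.5,"travel": [0,0,0],"yaw": 0},
    {"hand": 0.7,"travel": [0,0,0],"yaw": 0},
    {"hand": 0.7,"travel": [0,0,0],"yaw": 0},
    {"hand": 0.7,"travel": [0,0,0],"yaw": 0},
    {"hand": 0.7,"travel": [0,0,0],"yaw": 0},
    {"hand": 0.7,"travel": [0,0,0],"yaw": 0}
  ]
}}

```text
t: 27.65
tcp_pos: [0.612, -0.0941, 0.0426]
tool_rot: [0.454, 0.891, 0.0, 0.001]
force: [-0.6, 0.5, 5.7]
finger_gap: 0.573
```

```bash
python3 -c "
from h import *
go(.6098,-.0938,.0385,36)
"
```

```text
yaw tool deg 0.0 then travel mm [ 1.6 -1.6  4.1] t 27.65 q6 -0.96 F [-0.6  0.5  5.7] gap 0.573 p [ 0.612  -0.0941  0.0426]
```

>>> {"api": "servo_tool", "payload": {
  "increments": [
    {"hand": 0.3,"travel": [0,0,0],"yaw": 0},
    {"hand": 0.3,"travel": [0,0,0],"yaw": 0},
    {"hand": 0.3,"travel": [0,0,3],"yaw": 0},
    {"hand": 0.3,"travel": [0,0,2],"yaw": 0},
    {"hand": 0.7,"travel": [0,0,0],"yaw": 0},
    {"hand": 0.7,"travel": [0,0,0],"yaw": 0},
    {"hand": 0.7,"travel": [0,0,0],"yaw": 0},
    {"hand": 0.7,"travel": [0,0,0],"yaw": 0},
    {"hand": 0.7,"travel": [0,0,0],"yaw": 6},
    {"hand": 0.7,"travel": [0,0,0],"yaw": 6},
    {"hand": 0.7,"travel": [0,0,0],"yaw": 6},
    {"hand": 0.7,"travel": [0,0,0],"yaw": 6},
    {"hand": 0.7,"travel": [0,0,0],"yaw": 6},
    {"hand": 0.7,"travel": [0,0,0],"yaw": 6},
    {"hand": 0.7,"travel": [0,0,0],"yaw": 6},
    {"hand": 0.7,"travel": [0,0,0],"yaw": 6},
    {"hand": 0.7,"travel": [0,0,0],"yaw": 6},
    {"hand": 0.7,"travel": [0,0,0],"yaw": 6},
    {"hand": 0.7,"travel": [0,0,0],"yaw": 6},
    {"hand": 0.7,"travel": [0,0,0],"yaw": 4}
  ]
}}

```text
t: 29.65
tcp_pos: [0.6105, -0.0938, 0.0359]
tool_rot: [0.884, 0.468, -0.001, -0.001]
force: [-0.0, -0.8, -4.1]
finger_gap: 0.575
```

```bash
python3 -c "
from h import *
go(.5584,.1594,.19,-34);print(manip.sense()['ft_torque'])
s=snap('side')
b=cv2.resize(s['pixels'][220:310,340:440],None,fx=5,fy=5,interpolation=2)
cv2.imwrite('pics/t19.png',b)"
```

```text
yaw tool deg -0.2 then travel mm [ 180.8 -184.8 -154.1] t 29.65 q6 0.26 F [-0.  -0.8 -4.1] gap 0.575 p [ 0.6105 -0.0938  0.0359]
[-0.03614114  0.08030149  0.00382418]
```

View pics/t19.png

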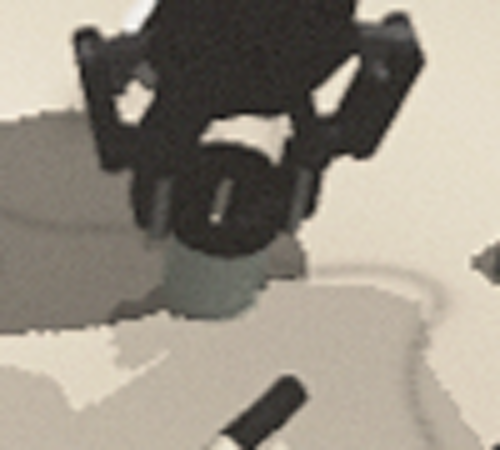

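>>> {"api": "servo_tool", "payload": {
  "increments": [
    {"hand": 0.7,"travel": [0,0,2],"yaw": 0},
    {"hand": 0.7,"travel": [0,0,1],"yaw": 0},
    {"hand": 0.7,"travel": [0,0,0],"yaw": 0}
  ]
}}

```text
t: 30.0
tcp_pos: [0.6107, -0.094, 0.0356]
tool_rot: [0.882, 0.47, -0.001, -0.0]
force: [-4.4, -0.3, 12.1]
finger_gap: 0.574
```

```bash
python3 -c "
from h import *
go(.5584,.1594,.19,-34)"
```

```text
yaw tool deg 0.1 then travel mm [ 180.8 -185.1 -154.4] t 30.0 q6 0.26 F [-4.4 -0.3 12.1] gap 0.574 p [ 0.6107 -0.094   0.0356]
```

>>> {"api": "servo_tool", "payload": {
  "increments": [
    {"hand": 0.7,"travel": [0,0,-0.5],"yaw": 6},
    {"hand": 0.7,"travel": [0,0,0],"yaw": 6},
    {"hand": 0.7,"travel": [0,0,0],"yaw": 6},
    {"hand": 0.7,"travel": [0,0,0],"yaw": 6},
    {"hand": 0.7,"travel": [0,0,0],"yaw": 6},
    {"hand": 0.7,"travel": [0,0,0],"yaw": 6},
    {"hand": 0.7,"travel": [0,0,0],"yaw": 6},
    {"hand": 0.7,"travel": [0,0,0],"yaw": 6},
    {"hand": 0.7,"travel": [0,0,0],"yaw": 6},
    {"hand": 0.7,"travel": [0,0,0],"yaw": 6},
    {"hand": 0.7,"travel": [0,0,0],"yaw": 6},
    {"hand": 0.7,"travel": [0,0,0],"yaw": 4},
    {"hand": 0.7,"travel": [0,0,0],"yaw": 0},
    {"hand": 0.7,"travel": [0,0,0],"yaw": 0}
  ]
}}

```text
t: 31.4
tcp_pos: [0.6113, -0.0936, 0.0357]
tool_rot: [0.993, -0.121, 0.0, -0.0]
force: [-3.0, 2.6, 9.1]
finger_gap: 0.577
```

```bash
python3 -c "
from h import *
go(.5584,.1594,.19,-34);print(manip.sense()['ft_torque'])
s=snap('side')
b=cv2.resize(s['pixels'][220:310,340:440],None,fx=5,fy=5,interpolation=2)
cv2.imwrite('pics/t20.png',b)"
```

```text
yaw tool deg -69.9 then travel mm [ 180.1 -185.3 -154.3] t 31.4 q6 1.48 F [-3.   2.6  9.1] gap 0.577 p [ 0.6113 -0.0936  0.0357]
[ 0.33641495  0.44927433 -0.02910556]
```

View pics/t20.png

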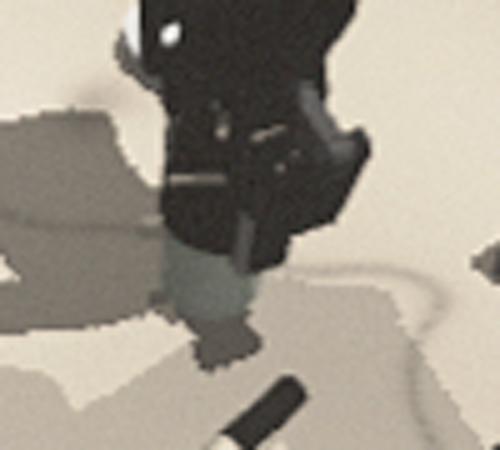

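>>> {"api": "servo_tool", "payload": {
  "newtons": 40,
  "increments": [
    {"hand": 0.7,"travel": [0,0,0],"yaw": 0},
    {"hand": 0.7,"travel": [0,0,-10],"yaw": 0},
    {"hand": 0.7,"travel": [0,0,-20],"yaw": 0},
    {"hand": 0.7,"travel": [0,0,-30],"yaw": 0},
    {"hand": 0.7,"travel": [0,0,-30],"yaw": 0},
    {"hand": 0.7,"travel": [0,0,-30],"yaw": 0},
    {"hand": 0.7,"travel": [0,0,-25],"yaw": 0},
    {"hand": 0.7,"travel": [0,0,-10],"yaw": 0},
    {"hand": 0.7,"travel": [0,0,0],"yaw": -4},
    {"hand": 0.7,"travel": [0,0,0],"yaw": -6},
    {"hand": 0.7,"travel": [0,0,0],"yaw": -6},
    {"hand": 0.7,"travel": [0,0,0],"yaw": -6},
    {"hand": 0.7,"travel": [0,0,0],"yaw": -6},
    {"hand": 0.7,"travel": [0,0,0],"yaw": -6},
    {"hand": 0.7,"travel": [0,0,0],"yaw": -6},
    {"hand": 0.7,"travel": [0,0,0],"yaw": -6},
    {"hand": 0.7,"travel": [0,0,0],"yaw": -6},
    {"hand": 0.7,"travel": [0,0,0],"yaw": -6},
    {"hand": 0.7,"travel": [0,0,0],"yaw": -6},
    {"hand": 0.7,"travel": [0,0,0],"yaw": -6}
  ]
}}

```text
t: 33.45
tcp_pos: [0.6105, -0.0936, 0.1875]
tool_rot: [0.882, 0.472, -0.001, -0.001]
force: [0.0, -0.1, -4.8]
finger_gap: 0.573
```

```bash
python3 -c "
from h import *
print(np.array([.514,.1895])+.038*u-.038*v)
go(.5585,.1594,.19,-34);print(manip.sense()['ft_torque'])
s=snap('side')
b=cv2.resize(s['pixels'][160:280,320:440],None,fx=4,fy=4,interpolation=2)
cv2.imwrite('pics/t21.png',b)"
```

```text
[0.558498 0.159366]
yaw tool deg 0.3 then travel mm [ 180.7 -184.6   -2.5] t 33.45 q6 0.26 F [ 0.  -0.1 -4.8] gap 0.573 p [ 0.6105 -0.0936  0.1875]
[-0.00243312  0.00677563  0.04788366]
```

View pics/t21.png

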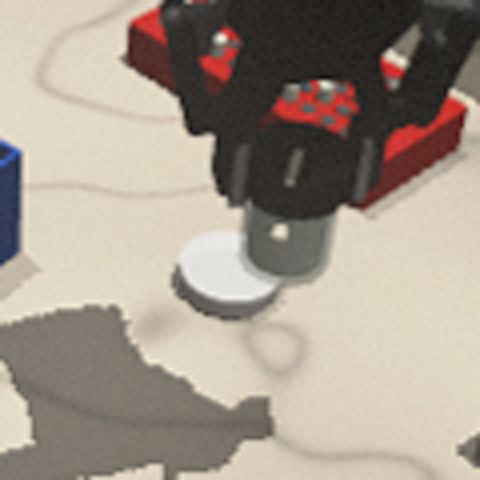

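>>> {"api": "servo_tool", "payload": {
  "increments": [
    {"hand": 0.7,"travel": [6,-6,0],"yaw": 0},
    {"hand": 0.7,"travel": [13,-13,0],"yaw": 0},
    {"hand": 0.7,"travel": [13,-13,0],"yaw": 0},
    {"hand": 0.7,"travel": [13,-13,0],"yaw": 0},
    {"hand": 0.7,"travel": [13,-13,0],"yaw": 0},
    {"hand": 0.7,"travel": [13,-13,0],"yaw": 0},
    {"hand": 0.7,"travel": [13,-13,0],"yaw": 0},
    {"hand": 0.7,"travel": [13,-13,0],"yaw": 0},
    {"hand": 0.7,"travel": [13,-13,0],"yaw": 0},
    {"hand": 0.7,"travel": [13,-13,0],"yaw": 0},
    {"hand": 0.7,"travel": [13,-13,0],"yaw": 0},
    {"hand": 0.7,"travel": [13,-13,0],"yaw": 0},
    {"hand": 0.7,"travel": [13,-13,0],"yaw": 0},
    {"hand": 0.7,"travel": [13,-14,0],"yaw": 0},
    {"hand": 0.7,"travel": [13,-14,0],"yaw": 0},
    {"hand": 0.7,"travel": [6,-7.5,0],"yaw": 0},
    {"hand": 0.7,"travel": [0,0,0],"yaw": 0},
    {"hand": 0.7,"travel": [0,0,0],"yaw": 0}
  ]
}}

```text
t: 35.3
tcp_pos: [0.5562, 0.1773, 0.189]
tool_rot: [0.883, 0.47, 0.0, 0.0]
force: [0.3, -0.4, -3.5]
finger_gap: 0.574
```

```bash
python3 -c "
from h import *
go(.5585,.1594,.048,-34)
s=snap('side')
b=cv2.resize(s['pixels'][90:270,160:340],None,fx=3,fy=3,interpolation=2)
cv2.imwrite('pics/t22.png',b)"
```

```text
yaw tool deg 0.0 then travel mm [-13.6  11.9 141. ] t 35.3 q6 0.71 F [ 0.3 -0.4 -3.5] gap 0.574 p [0.5562 0.1773 0.189 ]
```

View pics/t22.png

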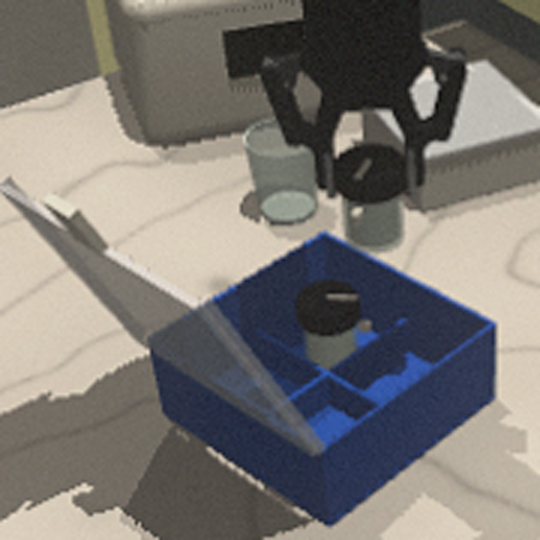

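>>> {"api": "servo_tool", "payload": {
  "increments": [
    {"hand": 0.7,"travel": [-7,6,0],"yaw": 0},
    {"hand": 0.7,"travel": [-6.6,6,0],"yaw": 0},
    {"hand": 0.7,"travel": [0,0,10],"yaw": 0},
    {"hand": 0.7,"travel": [0,0,18],"yaw": 0},
    {"hand": 0.7,"travel": [0,0,18],"yaw": 0},
    {"hand": 0.7,"travel": [0,0,18],"yaw": 0},
    {"hand": 0.7,"travel": [0,0,18],"yaw": 0},
    {"hand": 0.7,"travel": [0,0,18],"yaw": 0},
    {"hand": 0.7,"travel": [0,0,18],"yaw": 0},
    {"hand": 0.7,"travel": [0,0,14],"yaw": 0},
    {"hand": 0.7,"travel": [0,0,7],"yaw": 0},
    {"hand": 0.7,"travel": [0,0,2],"yaw": 0},
    {"hand": 0.7,"travel": [0,0,0],"yaw": 0},
    {"hand": 0.7,"travel": [0,0,0],"yaw": 0}
  ]
}}

```text
t: 36.75
tcp_pos: [0.5592, 0.1595, 0.0486]
tool_rot: [0.883, 0.47, 0.001, 0.0]
force: [-0.1, -0.2, -4.8]
finger_gap: 0.573
```

```bash
python3 -c "
from h import *
go(.5585,.1594,.04,-34)"
```

```text
yaw tool deg 0.0 then travel mm [-0.4 -0.5  8.6] t 36.75 q6 0.68 F [-0.1 -0.2 -4.8] gap 0.573 p [0.5592 0.1595 0.0486]
```

>>> {"api": "servo_tool", "payload": {
  "increments": [
    {"hand": 0.7,"travel": [0,0,2],"yaw": 0},
    {"hand": 0.7,"travel": [0,0,2],"yaw": 0},
    {"hand": 0.7,"travel": [0,0,2],"yaw": 0},
    {"hand": 0.7,"travel": [0,0,2],"yaw": 0},
    {"hand": 0.7,"travel": [0,0,1],"yaw": 0},
    {"hand": 0.7,"travel": [0,0,0],"yaw": 0},
    {"hand": 0.7,"travel": [0,0,0],"yaw": 0}
  ]
}}

```text
t: 37.45
tcp_pos: [0.5587, 0.1594, 0.0398]
tool_rot: [0.883, 0.47, 0.0, 0.0]
force: [-1.3, -1.1, 6.5]
finger_gap: 0.57
```

```bash
python3 -c "
from h import *
go(.5585,.1594,.04,-34)"
```

```text
yaw tool deg 0.0 then travel mm [-0.1 -0.2 -0.2] t 37.45 q6 0.68 F [-1.3 -1.1  6.5] gap 0.57 p [0.5587 0.1594 0.0398]
```

>>> {"api": "servo_tool", "payload": {
  "increments": [
    {"hand": 0.38,"travel": [0,0,0],"yaw": 0},
    {"hand": 0.3,"travel": [0,0,0],"yaw": 0},
    {"hand": 0.22,"travel": [0,0,0],"yaw": 0},
    {"hand": 0.22,"travel": [0,0,0],"yaw": 0},
    {"hand": 0.22,"travel": [0,0,-8],"yaw": 0},
    {"hand": 0.22,"travel": [0,0,-15],"yaw": 0},
    {"hand": 0.22,"travel": [0,0,-25],"yaw": 0},
    {"hand": 0.22,"travel": [0,0,-30],"yaw": 0},
    {"hand": 0.22,"travel": [0,0,-30],"yaw": 0},
    {"hand": 0.22,"travel": [0,0,-30],"yaw": 0},
    {"hand": 0,"travel": [0,0,-20],"yaw": 0},
    {"hand": 0,"travel": [0,0,0],"yaw": 0}
  ]
}}

```text
t: 38.65
tcp_pos: [0.5609, 0.1597, 0.2016]
tool_rot: [0.883, 0.47, 0.004, 0.002]
force: [0.9, 0.2, -0.1]
finger_gap: 1.0
```

>>> {"api": "servo_tool", "payload": {
  "increments": [
    {"hand": 0,"travel": [0,0,0],"yaw": -8},
    {"hand": 0,"travel": [0,0,0],"yaw": -8},
    {"hand": 0,"travel": [0,0,0],"yaw": -8},
    {"hand": 0,"travel": [0,0,0],"yaw": -8},
    {"hand": 0,"travel": [0,0,0],"yaw": -8},
    {"hand": 0,"travel": [0,0,0],"yaw": -8},
    {"hand": 0,"travel": [0,0,0],"yaw": -8},
    {"hand": 0,"travel": [0,0,0],"yaw": -8},
    {"hand": 0,"travel": [0,0,0],"yaw": -8},
    {"hand": 0,"travel": [0,0,0],"yaw": -8},
    {"hand": 0,"travel": [0,0,0],"yaw": -8},
    {"hand": 0,"travel": [0,0,0],"yaw": -8},
    {"hand": 0,"travel": [0,0,0],"yaw": -8},
    {"hand": 0,"travel": [0,0,0],"yaw": -8},
    {"hand": 0,"travel": [0,0,0],"yaw": -8},
    {"hand": 0,"travel": [0,0,0],"yaw": -8},
    {"hand": 0,"travel": [0,0,0],"yaw": -7}
  ]
}}

```text
t: 40.35
tcp_pos: [0.5577, 0.1593, 0.1962]
tool_rot: [-0.099, 0.995, 0.0, -0.001]
force: [0.4, 0.4, 0.2]
finger_gap: 0.997
```

```bash
python3 -c "
from h import *
go(.593,-.275,.15)
s=snap('side');t=snap('top','t24.png')
b=cv2.resize(s['pixels'][120:420,160:540],None,fx=2,fy=2,interpolation=2);cv2.imwrite('pics/t23.png',b)
for c in(s,t):
  print('--')
  for j in jars(c): print(*j)
"
```

```text
yaw tool deg 0.0 then travel mm [  50.6 -432.8   46.2] t 40.35 q6 -1.68 F [0.4 0.4 0.2] gap 0.997 p [0.5577 0.1593 0.1962]
--
[268.8 192. ] [0.5473 0.2388] 25 19
[297.  198.7] [0.5855 0.1762] 25 20
[448.6 320. ] [ 0.592  -0.2765] 28 27
[368.6 354.2] [ 0.4294 -0.236 ] 30 31
[541.8 373.5] [ 0.6287 -0.4456] 26 24
--
[422.2 219.7] [ 0.5938 -0.2734] 19 19
[566.1 278.3] [ 0.4282 -0.6664] 31 31
[409.9 278.9] [ 0.4316 -0.2338] 19 18
```

View pics/t23.png

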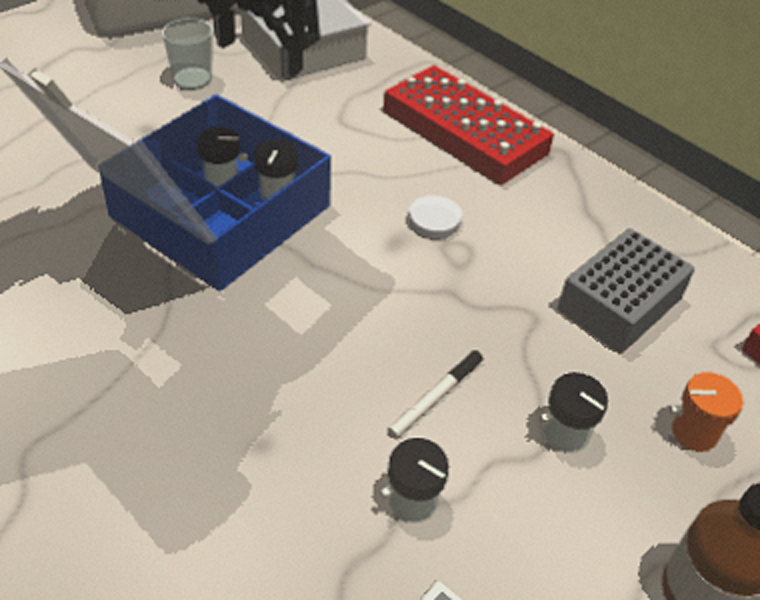

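```bash
python3 -c "
from h import *
s=snap('side')
cv2.imwrite('pics/t25.png',cv2.resize(s['pixels'][150:270,200:335],None,fx=5,fy=5,interpolation=2))
print(px(s,[[.5587,.1594,.068],[.5587,.1594,.004]]))
"
```

```text
[[291.8595717  202.01376761]
 [292.76987279 222.72219688]]
```

View pics/t25.png

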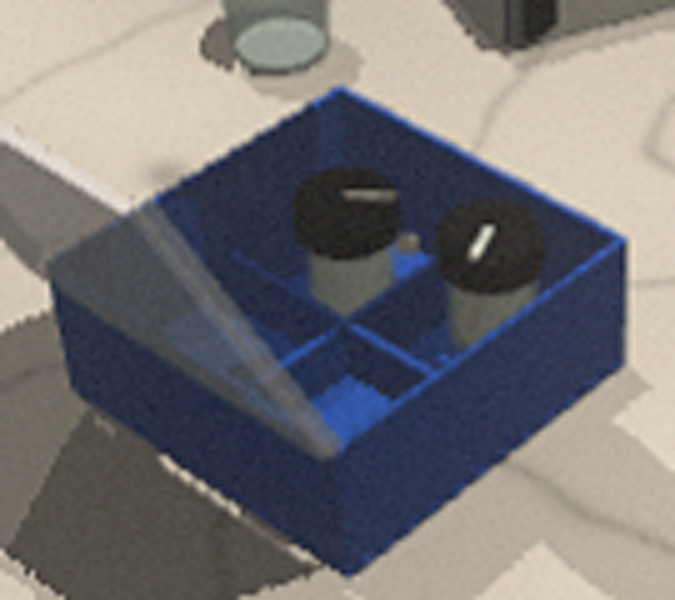

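```bash
python3 -c "
from h import *
s=snap('side');C0=np.array([.514,.1895])
for uv in((297.6,198.2),(269.2,191.5)):
  w=onz(s,uv,.068)[:2];print(w,(w-C0)@u,(w-C0)@v)
t=snap('top','t26.png')
cv2.imwrite('pics/t26.png',cv2.resize(t['pixels'][190:310,190:320],None,fx=5,fy=5,interpolation=2))
"
```

```text
[0.57752182 0.16251687] 0.05727862049063619 -0.03850305555641726
[0.53981846 0.22435785] 0.031941858440181777 0.029350717026903807
```

View pics/t26.png

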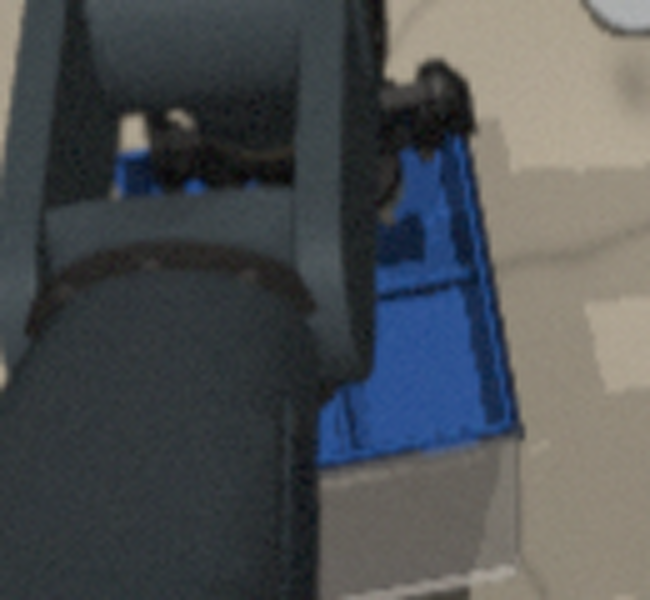

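>>> {"api": "servo_tool", "payload": {
  "increments": [
    {"hand": 0,"travel": [2.5,-16,0],"yaw": 0},
    {"hand": 0,"travel": [2.8,-24,0],"yaw": 0},
    {"hand": 0,"travel": [2.8,-24,0],"yaw": 0},
    {"hand": 0,"travel": [2.8,-24,0],"yaw": 0},
    {"hand": 0,"travel": [2.8,-24,0],"yaw": 0},
    {"hand": 0,"travel": [2.8,-24,0],"yaw": 0},
    {"hand": 0,"travel": [2.8,-24,0],"yaw": 0},
    {"hand": 0,"travel": [2.8,-24,0],"yaw": 0},
    {"hand": 0,"travel": [2.8,-24,0],"yaw": 0},
    {"hand": 0,"travel": [2.8,-24,0],"yaw": 0},
    {"hand": 0,"travel": [2.8,-24,0],"yaw": 0},
    {"hand": 0,"travel": [2.8,-24,0],"yaw": 0},
    {"hand": 0,"travel": [2.8,-24,0],"yaw": 0},
    {"hand": 0,"travel": [2.8,-24,0],"yaw": 0},
    {"hand": 0,"travel": [2.8,-24,0],"yaw": 0},
    {"hand": 0,"travel": [2.8,-24,0],"yaw": 0},
    {"hand": 0,"travel": [2.8,-24,15],"yaw": 0},
    {"hand": 0,"travel": [3,-24,15],"yaw": 0},
    {"hand": 0,"travel": [0,-9,20],"yaw": 0},
    {"hand": 0,"travel": [0,0,0],"yaw": 0}
  ]
}}

```text
t: 42.6
tcp_pos: [0.5893, -0.2769, 0.144]
tool_rot: [-0.094, 0.996, 0.002, -0.002]
force: [-0.8, 0.7, 0.5]
finger_gap: 1.001
```

```bash
python3 -c "
from h import *
s=snap('side');t=snap('top')
for c in(s,t):
  print('--')
  for j in jars(c): print(*j)
go(.5928,-.275,.038)
"
```

```text
--
[269.2 192.6] [0.5469 0.2366] 21 18
[448.2 319.9] [ 0.5916 -0.2759] 27 27
[541.9 373.5] [ 0.6288 -0.4457] 25 24
--
[238.  237.9] [0.5459 0.233 ] 19 19
[566.1 278.4] [ 0.428  -0.6664] 31 31
yaw tool deg 0.0 then travel mm [ -2.    0.2 108.6] t 42.7 q6 -2.37 F [-0.3 -0.7 -0.2] gap 1.001 p [ 0.5909 -0.2755  0.1466]
```

>>> {"api": "servo_tool", "payload": {
  "newtons": 30,
  "increments": [
    {"hand": 0,"travel": [-2,0,10],"yaw": 0},
    {"hand": 0,"travel": [0,0,20],"yaw": 0},
    {"hand": 0,"travel": [0,0,20],"yaw": 0},
    {"hand": 0,"travel": [0,0,20],"yaw": 0},
    {"hand": 0,"travel": [0,0,20],"yaw": 0},
    {"hand": 0,"travel": [0,0,14],"yaw": 0},
    {"hand": 0,"travel": [0,0,6],"yaw": 0},
    {"hand": 0,"travel": [0,0,0],"yaw": 0},
    {"hand": 0.3,"travel": [0,0,0],"yaw": 0},
    {"hand": 0.5,"travel": [0,0,0],"yaw": 0},
    {"hand": 0.7,"travel": [0,0,0],"yaw": 0},
    {"hand": 0.7,"travel": [0,0,0],"yaw": 0},
    {"hand": 0.7,"travel": [0,0,0],"yaw": 0},
    {"hand": 0.7,"travel": [0,0,0],"yaw": 0},
    {"hand": 0.7,"travel": [0,0,0],"yaw": 0}
  ]
}}

```text
t: 44.2
tcp_pos: [0.5945, -0.2755, 0.0381]
tool_rot: [-0.096, 0.995, -0.001, 0.001]
force: [-0.0, -0.9, 6.3]
finger_gap: 0.576
```

```bash
python3 -c "
from h import *
go(.5928,-.275,.038)
s=snap('side','t27.png')
"
```

```text
yaw tool deg 0.0 then travel mm [1.6 0.8 0.1] t 44.2 q6 -2.37 F [-0.  -0.9  6.3] gap 0.576 p [ 0.5945 -0.2755  0.0381]
```

View pics/t27.png

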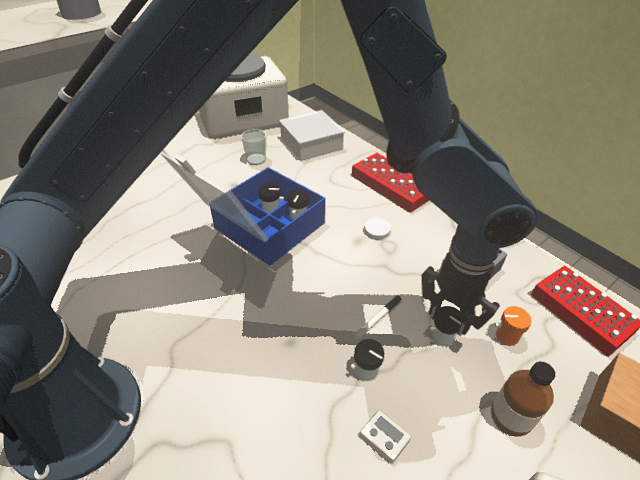

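>>> {"api": "servo_tool", "payload": {
  "increments": [
    {"hand": 0.7,"travel": [0,0,1],"yaw": 0},
    {"hand": 0.7,"travel": [0,0,0],"yaw": 7},
    {"hand": 0.7,"travel": [0,0,0],"yaw": 8},
    {"hand": 0.7,"travel": [0,0,0],"yaw": 8},
    {"hand": 0.7,"travel": [0,0,0],"yaw": 8},
    {"hand": 0.7,"travel": [0,0,0],"yaw": 8},
    {"hand": 0.7,"travel": [0,0,0],"yaw": 8},
    {"hand": 0.7,"travel": [0,0,0],"yaw": 8},
    {"hand": 0.7,"travel": [0,0,0],"yaw": 8},
    {"hand": 0.7,"travel": [0,0,0],"yaw": 8},
    {"hand": 0.7,"travel": [0,0,0],"yaw": 8},
    {"hand": 0.7,"travel": [0,0,0],"yaw": 8},
    {"hand": 0.7,"travel": [0,0,0],"yaw": 8},
    {"hand": 0.7,"travel": [0,0,0],"yaw": 8},
    {"hand": 0.7,"travel": [0,0,0],"yaw": 8},
    {"hand": 0.7,"travel": [0,0,0],"yaw": 8},
    {"hand": 0.7,"travel": [0,0,0],"yaw": 8},
    {"hand": 0.7,"travel": [0,0,0],"yaw": 8},
    {"hand": 0.7,"travel": [0,0,0],"yaw": 0},
    {"hand": 0.7,"travel": [0,0,0],"yaw": 0}
  ]
}}

```text
t: 46.25
tcp_pos: [0.5958, -0.2757, 0.038]
tool_rot: [0.883, 0.469, 0.002, 0.002]
force: [1.6, 0.6, 8.2]
finger_gap: 0.573
```

```bash
python3 -c "
from h import *
go(.5928,-.275,.038);print(psi(),manip.sense()['ft_torque'])
s=snap('side')
b=cv2.resize(s['pixels'][270:360,400:500],None,fx=5,fy=5,interpolation=2)
cv2.imwrite('pics/t28.png',b)"
```

```text
yaw tool deg 0.0 then travel mm [-1.1 -2.9 -0. ] t 46.25 q6 -0.01 F [1.6 0.6 8.2] gap 0.573 p [ 0.5958 -0.2757  0.038 ]
-34.00973985624645 [ 0.07159982 -0.2722311  -0.017965  ]
```

View pics/t28.png

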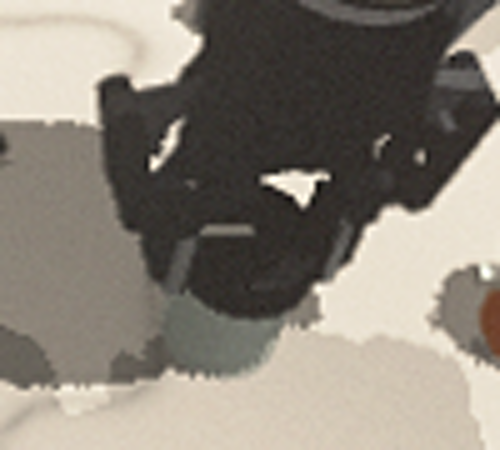

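>>> {"api": "servo_tool", "payload": {
  "newtons": 40,
  "increments": [
    {"hand": 0.7,"travel": [0,0,0],"yaw": 0},
    {"hand": 0.7,"travel": [0,0,-10],"yaw": 0},
    {"hand": 0.7,"travel": [0,0,-20],"yaw": 0},
    {"hand": 0.7,"travel": [0,0,-30],"yaw": 0},
    {"hand": 0.7,"travel": [0,0,-30],"yaw": 0},
    {"hand": 0.7,"travel": [0,0,-30],"yaw": 0},
    {"hand": 0.7,"travel": [0,0,-25],"yaw": 0},
    {"hand": 0.7,"travel": [0,0,-10],"yaw": 0},
    {"hand": 0.7,"travel": [0,0,0],"yaw": 0}
  ]
}}

```text
t: 47.2
tcp_pos: [0.594, -0.275, 0.192]
tool_rot: [0.883, 0.47, 0.0, 0.001]
force: [-0.1, 0.6, -3.4]
finger_gap: 0.57
```

```bash
python3 -c "
from h import *
C0=np.array([.514,.1895]);w=C0-.038*u+.038*v;print(w)
go(.56,.13,.19);go(*w,.19)
s=snap('side')
b=cv2.resize(s['pixels'][190:310,400:500],None,fx=5,fy=5,interpolation=2)
cv2.imwrite('pics/t29.png',b)"
```

```text
[0.469502 0.219634]
yaw tool deg 0.0 then travel mm [ 316.8 -254.6    2. ] t 47.2 q6 -0.01 F [-0.1  0.6 -3.4] gap 0.57 p [ 0.594 -0.275  0.192]
yaw tool deg 0.0 then travel mm [ 340.5 -379.8    2. ] t 47.2 q6 -0.01 F [-0.1  0.6 -3.4] gap 0.57 p [ 0.594 -0.275  0.192]
```

View pics/t29.png

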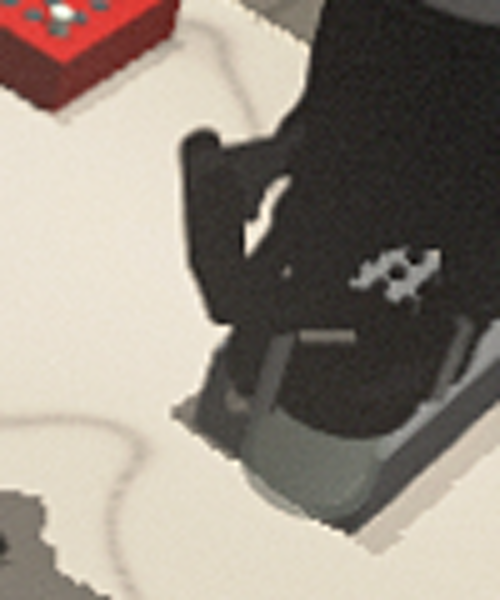

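>>> {"api": "servo_tool", "payload": {
  "increments": [
    {"hand": 0.7,"travel": [10,-8,0],"yaw": 0},
    {"hand": 0.7,"travel": [20,-16,0],"yaw": 0},
    {"hand": 0.7,"travel": [20,-16,0],"yaw": 0},
    {"hand": 0.7,"travel": [20,-16,0],"yaw": 0},
    {"hand": 0.7,"travel": [20,-16,0],"yaw": 0},
    {"hand": 0.7,"travel": [20,-16,0],"yaw": 0},
    {"hand": 0.7,"travel": [20,-16,0],"yaw": 0},
    {"hand": 0.7,"travel": [20,-16,0],"yaw": 0},
    {"hand": 0.7,"travel": [20,-16,0],"yaw": 0},
    {"hand": 0.7,"travel": [20,-16,0],"yaw": 0},
    {"hand": 0.7,"travel": [20,-16,0],"yaw": 0},
    {"hand": 0.7,"travel": [20,-16,0],"yaw": 0},
    {"hand": 0.7,"travel": [20,-16,0],"yaw": 0},
    {"hand": 0.7,"travel": [20,-16,0],"yaw": 0},
    {"hand": 0.7,"travel": [20,-16,0],"yaw": 0},
    {"hand": 0.7,"travel": [20,-16,0],"yaw": 0},
    {"hand": 0.7,"travel": [7,-7,0],"yaw": 0},
    {"hand": 0.7,"travel": [0,0,0],"yaw": 0}
  ]
}}

```text
t: 49.05
tcp_pos: [0.5577, 0.1321, 0.1896]
tool_rot: [0.882, 0.471, -0.002, -0.001]
force: [0.6, -0.6, -2.5]
finger_gap: 0.57
```

```bash
python3 -c "
from h import *
go(.4695,.2196,.19)
s=snap('side')
b=cv2.resize(s['pixels'][60:270,160:340],None,fx=2.8,fy=2.8,interpolation=2)
cv2.imwrite('pics/t30.png',b)"
```

```text
yaw tool deg 0.0 then travel mm [  23.6 -122.    -0.4] t 49.05 q6 0.63 F [ 0.6 -0.6 -2.5] gap 0.57 p [0.5577 0.1321 0.1896]
```

View pics/t30.png

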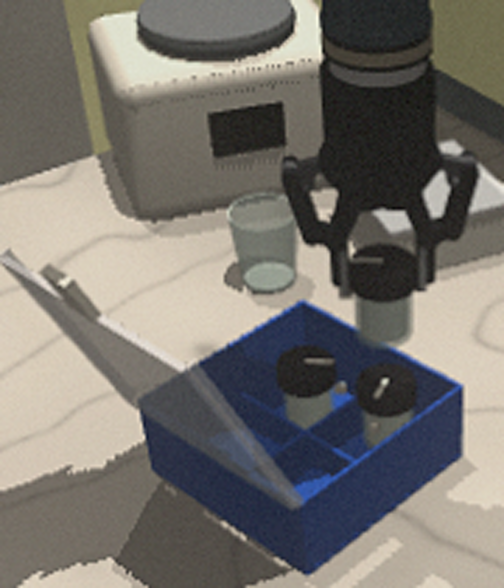

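>>> {"api": "servo_tool", "payload": {
  "increments": [
    {"hand": 0.7,"travel": [2,-8,0],"yaw": 0},
    {"hand": 0.7,"travel": [3,-16,0],"yaw": 0},
    {"hand": 0.7,"travel": [3,-16,0],"yaw": 0},
    {"hand": 0.7,"travel": [3,-16,0],"yaw": 0},
    {"hand": 0.7,"travel": [3,-16,0],"yaw": 0},
    {"hand": 0.7,"travel": [3,-16,0],"yaw": 0},
    {"hand": 0.7,"travel": [3,-16,0],"yaw": 0},
    {"hand": 0.7,"travel": [2.5,-12,0],"yaw": 0},
    {"hand": 0.7,"travel": [1,-6,0],"yaw": 0},
    {"hand": 0.7,"travel": [0,0,0],"yaw": 0},
    {"hand": 0.7,"travel": [0,0,0],"yaw": 0}
  ]
}}

```text
t: 50.2
tcp_pos: [0.4721, 0.2182, 0.191]
tool_rot: [0.883, 0.47, 0.0, 0.0]
force: [0.5, -0.1, -2.2]
finger_gap: 0.572
```

```bash
python3 -c "
from h import *
go(.4695,.2196,.05)
s=snap('side')
b=cv2.resize(s['pixels'][60:270,140:340],None,fx=2.8,fy=2.8,interpolation=2)
cv2.imwrite('pics/t31.png',b)"
```

```text
yaw tool deg 0.0 then travel mm [ -0.3  -2.9 141. ] t 50.2 q6 0.81 F [ 0.5 -0.1 -2.2] gap 0.572 p [0.4721 0.2182 0.191 ]
```

View pics/t31.png

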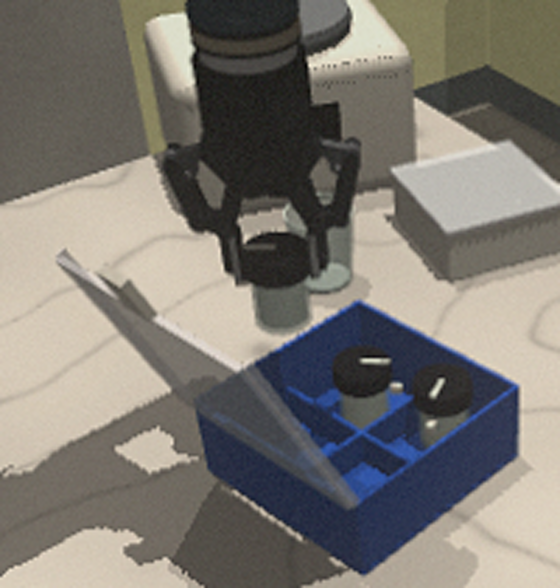

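>>> {"api": "servo_tool", "payload": {
  "increments": [
    {"hand": 0.7,"travel": [0,-2,10],"yaw": 0},
    {"hand": 0.7,"travel": [0,0,18],"yaw": 0},
    {"hand": 0.7,"travel": [0,0,18],"yaw": 0},
    {"hand": 0.7,"travel": [0,0,18],"yaw": 0},
    {"hand": 0.7,"travel": [0,0,18],"yaw": 0},
    {"hand": 0.7,"travel": [0,0,18],"yaw": 0},
    {"hand": 0.7,"travel": [0,0,18],"yaw": 0},
    {"hand": 0.7,"travel": [0,0,14],"yaw": 0},
    {"hand": 0.7,"travel": [0,0,7],"yaw": 0},
    {"hand": 0.7,"travel": [0,0,2],"yaw": 0},
    {"hand": 0.7,"travel": [0,0,0],"yaw": 0},
    {"hand": 0.7,"travel": [0,0,0],"yaw": 0}
  ]
}}

```text
t: 51.45
tcp_pos: [0.4705, 0.2194, 0.0504]
tool_rot: [0.883, 0.469, 0.001, 0.0]
force: [0.0, 0.2, -1.9]
finger_gap: 0.572
```

```bash
python3 -c "
from h import *
go(.4695,.2196,.042)"
```

```text
yaw tool deg 0.0 then travel mm [-0.4 -0.9  8.4] t 51.45 q6 0.81 F [ 0.   0.2 -1.9] gap 0.572 p [0.4705 0.2194 0.0504]
```

>>> {"api": "servo_tool", "payload": {
  "increments": [
    {"hand": 0.7,"travel": [0,0,2],"yaw": 0},
    {"hand": 0.7,"travel": [0,0,2],"yaw": 0},
    {"hand": 0.7,"travel": [0,0,2],"yaw": 0},
    {"hand": 0.7,"travel": [0,0,2],"yaw": 0},
    {"hand": 0.7,"travel": [0,0,0],"yaw": 0},
    {"hand": 0.7,"travel": [0,0,0],"yaw": 0}
  ]
}}

```text
t: 52.05
tcp_pos: [0.47, 0.2195, 0.0422]
tool_rot: [0.883, 0.47, 0.0, 0.0]
force: [-0.1, -0.0, 2.1]
finger_gap: 0.572
```

```bash
python3 -c "
from h import *
go(.4695,.2196,.042)"
```

```text
yaw tool deg 0.0 then travel mm [-0.1 -0.5  0.2] t 52.05 q6 0.81 F [-0.1 -0.   2.1] gap 0.572 p [0.47   0.2195 0.0422]
```

>>> {"api": "servo_tool", "payload": {
  "increments": [
    {"hand": 0.38,"travel": [0,0,0],"yaw": 0},
    {"hand": 0.3,"travel": [0,0,0],"yaw": 0},
    {"hand": 0.22,"travel": [0,0,0],"yaw": 0},
    {"hand": 0.22,"travel": [0,0,0],"yaw": 0},
    {"hand": 0.22,"travel": [0,0,-8],"yaw": 0},
    {"hand": 0.22,"travel": [0,0,-15],"yaw": 0},
    {"hand": 0.22,"travel": [0,0,-25],"yaw": 0},
    {"hand": 0.22,"travel": [0,0,-30],"yaw": 0},
    {"hand": 0.22,"travel": [0,0,-30],"yaw": 0},
    {"hand": 0.22,"travel": [0,0,-30],"yaw": 0},
    {"hand": 0,"travel": [0,0,-20],"yaw": 0},
    {"hand": 0,"travel": [0,0,0],"yaw": -8},
    {"hand": 0,"travel": [0,0,0],"yaw": -8},
    {"hand": 0,"travel": [0,0,0],"yaw": -8},
    {"hand": 0,"travel": [0,0,0],"yaw": -8},
    {"hand": 0,"travel": [0,0,0],"yaw": -8},
    {"hand": 0,"travel": [0,0,0],"yaw": 0}
  ]
}}

```text
t: 53.75
tcp_pos: [0.4697, 0.2193, 0.2004]
tool_rot: [0.669, 0.743, 0.0, 0.0]
force: [-0.0, 0.1, -0.5]
finger_gap: 0.997
```

```bash
python3 -c "
from h import *
s=snap('side','t32.png');t=snap('top','t33.png')
for c in(s,t):
  print('--')
  for j in jars(c): print(*j)
go(.52,.1,.2);go(.431,-.2348,.15,6)"
```

```text
--
[269.1 192. ] [0.5479 0.2385] 22 19
[297.  198.7] [0.5855 0.1763] 25 20
[366.5 359.1] [ 0.4202 -0.2405] 29 23
[541.8 373.6] [ 0.6285 -0.4456] 26 24
--
[566.  278.3] [ 0.4282 -0.6663] 31 31
[409.9 278.8] [ 0.4319 -0.2338] 19 18
yaw tool deg 0.0 then travel mm [-123.8   37.8    0.2] t 53.85 q6 0.12 F [ 1.2  0.5 -0.8] gap 1.004 p [0.4698 0.2193 0.2002]
yaw tool deg -0.2 then travel mm [-447.6  -86.    50.2] t 53.85 q6 0.12 F [ 1.2  0.5 -0.8] gap 1.004 p [0.4698 0.2193 0.2002]
```

View pics/t32.png

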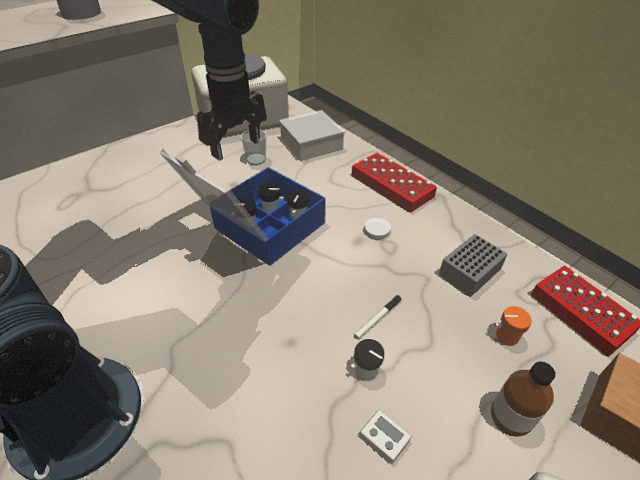

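>>> {"api": "servo_tool", "payload": {
  "increments": [
    {"hand": 0,"travel": [-14,6,0],"yaw": 0},
    {"hand": 0,"travel": [-22,8,0],"yaw": 0},
    {"hand": 0,"travel": [-22,8,0],"yaw": 0},
    {"hand": 0,"travel": [-22,8,0],"yaw": 0},
    {"hand": 0,"travel": [-22,8,0],"yaw": 0},
    {"hand": 0,"travel": [-22,0,0],"yaw": 0},
    {"hand": 0,"travel": [-23,-8,0],"yaw": 0},
    {"hand": 0,"travel": [-23,-9,0],"yaw": 0},
    {"hand": 0,"travel": [-23,-9,0],"yaw": 0},
    {"hand": 0,"travel": [-23,-9,0],"yaw": 0},
    {"hand": 0,"travel": [-23,-9,0],"yaw": 0},
    {"hand": 0,"travel": [-23,-9,0],"yaw": 0},
    {"hand": 0,"travel": [-23,-9,0],"yaw": 0},
    {"hand": 0,"travel": [-23,-9,0],"yaw": 0},
    {"hand": 0,"travel": [-23,-9,0],"yaw": 0},
    {"hand": 0,"travel": [-23,-9,0],"yaw": 0},
    {"hand": 0,"travel": [-23,-9,10],"yaw": 0},
    {"hand": 0,"travel": [-23,-9,20],"yaw": 0},
    {"hand": 0,"travel": [-23,-9,20],"yaw": 0},
    {"hand": 0,"travel": [-10,-5,0],"yaw": 0}
  ]
}}

```text
t: 55.85
tcp_pos: [0.431, -0.2218, 0.1482]
tool_rot: [0.67, 0.742, -0.0, -0.002]
force: [0.8, 0.6, -0.1]
finger_gap: 1.002
```

>>> {"api": "servo_tool", "payload": {
  "increments": [
    {"hand": 0,"travel": [-10,-5,0],"yaw": 0},
    {"hand": 0,"travel": [0,0,0],"yaw": 0}
  ]
}}

```text
t: 56.05
tcp_pos: [0.429, -0.232, 0.1507]
tool_rot: [0.67, 0.743, -0.0, 0.001]
force: [0.0, -0.3, 0.6]
finger_gap: 0.998
```

```bash
python3 -c "
from h import *
s=snap('side','t34.png');t=snap('top')
for c in(s,t):
  print('--')
  for j in jars(c): print(*j)
go(.431,-.2348,.038,6)"
```

```text
--
[269.  192.3] [0.5469 0.2377] 21 18
[297.4 199. ] [0.5856 0.1748] 22 19
[366.6 356.2] [ 0.424  -0.2367] 29 30
[542.  373.4] [ 0.6289 -0.4457] 25 24
--
[238.1 238. ] [0.5456 0.2328] 19 19
[242.  265.8] [0.469 0.22 ] 19 19
[566.  278.4] [ 0.428  -0.6661] 31 31
yaw tool deg -0.0 then travel mm [ -4.5   1.4 112.8] t 56.15 q6 -0.83 F [-0.3  0.1  0.2] gap 1.0 p [ 0.4291 -0.2304  0.1508]
```

View pics/t34.png

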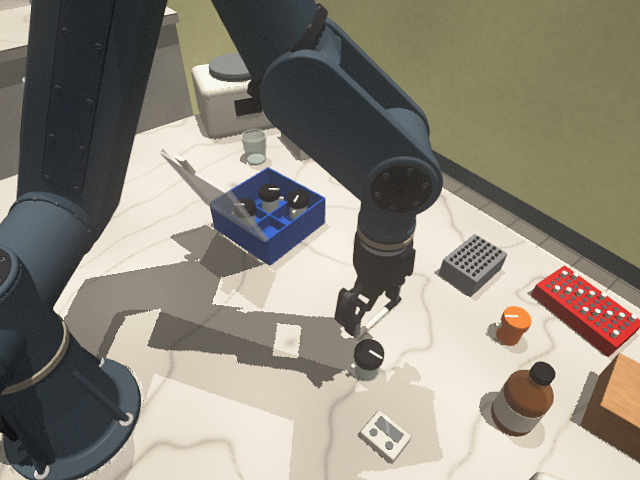

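>>> {"api": "servo_tool", "payload": {
  "newtons": 30,
  "increments": [
    {"hand": 0,"travel": [-4,1,10],"yaw": 0},
    {"hand": 0,"travel": [0,0,20],"yaw": 0},
    {"hand": 0,"travel": [0,0,20],"yaw": 0},
    {"hand": 0,"travel": [0,0,20],"yaw": 0},
    {"hand": 0,"travel": [0,0,20],"yaw": 0},
    {"hand": 0,"travel": [0,0,15],"yaw": 0},
    {"hand": 0,"travel": [0,0,7],"yaw": 0},
    {"hand": 0,"travel": [0,0,0],"yaw": 0},
    {"hand": 0.3,"travel": [0,0,0],"yaw": 0},
    {"hand": 0.5,"travel": [0,0,0],"yaw": 0},
    {"hand": 0.7,"travel": [0,0,0],"yaw": 0},
    {"hand": 0.7,"travel": [0,0,0],"yaw": 0},
    {"hand": 0.7,"travel": [0,0,0],"yaw": 0},
    {"hand": 0.7,"travel": [0,0,0],"yaw": 0},
    {"hand": 0.7,"travel": [0,0,0],"yaw": 0}
  ]
}}

```text
t: 57.65
tcp_pos: [0.4309, -0.2348, 0.0388]
tool_rot: [0.669, 0.743, 0.0, 0.001]
force: [1.1, 1.4, 6.3]
finger_gap: 0.577
```

```bash
python3 -c "
from h import *
go(.431,-.2348,.038,6)"
```

```text
yaw tool deg 0.0 then travel mm [-0.   0.1  0.8] t 57.65 q6 -0.83 F [1.1 1.4 6.3] gap 0.577 p [ 0.4309 -0.2348  0.0388]
```

Turn 130° clockwise with light press.

>>> {"api": "servo_tool", "payload": {
  "increments": [
    {"hand": 0.7,"travel": [0,0,1],"yaw": 0},
    {"hand": 0.7,"travel": [0,0,0],"yaw": 8},
    {"hand": 0.7,"travel": [0,0,0],"yaw": 8},
    {"hand": 0.7,"travel": [0,0,0],"yaw": 8},
    {"hand": 0.7,"travel": [0,0,0],"yaw": 8},
    {"hand": 0.7,"travel": [0,0,0],"yaw": 8},
    {"hand": 0.7,"travel": [0,0,0],"yaw": 8},
    {"hand": 0.7,"travel": [0,0,0],"yaw": 8},
    {"hand": 0.7,"travel": [0,0,0],"yaw": 8},
    {"hand": 0.7,"travel": [0,0,0],"yaw": 8},
    {"hand": 0.7,"travel": [0,0,0],"yaw": 8},
    {"hand": 0.7,"travel": [0,0,0],"yaw": 8},
    {"hand": 0.7,"travel": [0,0,0],"yaw": 8},
    {"hand": 0.7,"travel": [0,0,0],"yaw": 8},
    {"hand": 0.7,"travel": [0,0,0],"yaw": 8},
    {"hand": 0.7,"travel": [0,0,0],"yaw": 8},
    {"hand": 0.7,"travel": [0,0,0],"yaw": 8},
    {"hand": 0.7,"travel": [0,0,0],"yaw": 2},
    {"hand": 0.7,"travel": [0,0,0],"yaw": 0},
    {"hand": 0.7,"travel": [0,0,0],"yaw": 0}
  ]
}}

```text
t: 59.65
tcp_pos: [0.4309, -0.2353, 0.0386]
tool_rot: [0.956, -0.292, 0.002, 0.001]
force: [-1.0, 0.5, 13.2]
finger_gap: 0.576
```

```bash
python3 -c "
from h import *
go(.431,-.2348,.038);print(psi(),manip.sense()['ft_torque'])
s=snap('side')
b=cv2.resize(s['pixels'][300:400,320:420],None,fx=5,fy=5,interpolation=2)
cv2.imwrite('pics/t35.png',b)"
```

```text
yaw tool deg 0.0 then travel mm [-0.2 -0.5  0.6] t 59.65 q6 1.44 F [-1.   0.5 13.2] gap 0.576 p [ 0.4309 -0.2353  0.0386]
-123.99196383125638 [0.13682792 0.06949359 0.02438032]
```

View pics/t35.png

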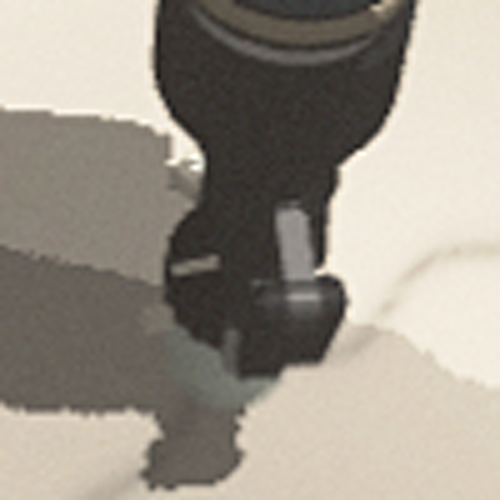

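>>> {"api": "servo_tool", "payload": {
  "newtons": 40,
  "increments": [
    {"hand": 0.7,"travel": [0,0,0],"yaw": 0},
    {"hand": 0.7,"travel": [0,0,-10],"yaw": 0},
    {"hand": 0.7,"travel": [0,0,-20],"yaw": 0},
    {"hand": 0.7,"travel": [0,0,-30],"yaw": 0},
    {"hand": 0.7,"travel": [0,0,-30],"yaw": 0},
    {"hand": 0.7,"travel": [0,0,-30],"yaw": 0},
    {"hand": 0.7,"travel": [0,0,-25],"yaw": 0},
    {"hand": 0.7,"travel": [0,0,-10],"yaw": 0},
    {"hand": 0.7,"travel": [0,0,0],"yaw": 0}
  ]
}}

```text
t: 60.6
tcp_pos: [0.4304, -0.2345, 0.1929]
tool_rot: [0.956, -0.292, 0.001, 0.0]
force: [0.1, -0.1, -2.7]
finger_gap: 0.568
```

```bash
python3 -c "
from h import *
C0=np.array([.514,.1895]);w=C0-.038*u-.038*v;print(w)
go(.53,.08,.19);go(*w,.19)
s=snap('side')
b=cv2.resize(s['pixels'][230:370,310:430],None,fx=4,fy=4,interpolation=2)
cv2.imwrite('pics/t36.png',b)"
```

```text
[0.483866 0.145002]
yaw tool deg 0.0 then travel mm [ -93.2 -316.5    2.9] t 60.6 q6 1.44 F [ 0.1 -0.1 -2.7] gap 0.568 p [ 0.4304 -0.2345  0.1929]
yaw tool deg 0.0 then travel mm [-167.8 -344.6    2.9] t 60.6 q6 1.44 F [ 0.1 -0.1 -2.7] gap 0.568 p [ 0.4304 -0.2345  0.1929]
```

View pics/t36.png

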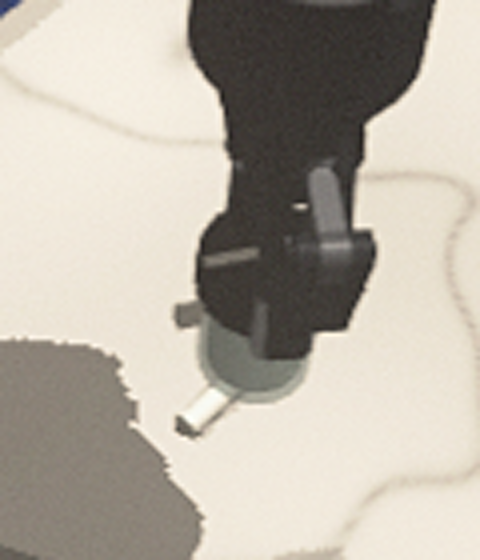

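>>> {"api": "servo_tool", "payload": {
  "increments": [
    {"hand": 0.7,"travel": [-3,-10,0],"yaw": 0},
    {"hand": 0.7,"travel": [-6,-20,0],"yaw": 0},
    {"hand": 0.7,"travel": [-6,-20,0],"yaw": 0},
    {"hand": 0.7,"travel": [-6,-20,0],"yaw": 0},
    {"hand": 0.7,"travel": [-6,-20,0],"yaw": 0},
    {"hand": 0.7,"travel": [-6,-20,0],"yaw": 0},
    {"hand": 0.7,"travel": [-6,-20,0],"yaw": 0},
    {"hand": 0.7,"travel": [-6,-20,0],"yaw": 0},
    {"hand": 0.7,"travel": [-6,-20,0],"yaw": 0},
    {"hand": 0.7,"travel": [-6,-20,0],"yaw": 0},
    {"hand": 0.7,"travel": [-6,-20,0],"yaw": 0},
    {"hand": 0.7,"travel": [-6,-20,0],"yaw": 0},
    {"hand": 0.7,"travel": [-6,-20,0],"yaw": 0},
    {"hand": 0.7,"travel": [-6,-20,0],"yaw": 0},
    {"hand": 0.7,"travel": [-6,-20,0],"yaw": 0},
    {"hand": 0.7,"travel": [-6,-20,0],"yaw": 0},
    {"hand": 0.7,"travel": [-5,-7,0],"yaw": 0},
    {"hand": 0.7,"travel": [0,0,0],"yaw": 0}
  ]
}}

```text
t: 62.45
tcp_pos: [0.5246, 0.0847, 0.1905]
tool_rot: [0.957, -0.291, -0.002, 0.0]
force: [0.1, 0.1, -3.1]
finger_gap: 0.567
```

>>> {"api": "servo_tool", "payload": {
  "increments": [
    {"hand": 0.7,"travel": [-6,-2,0],"yaw": 0},
    {"hand": 0.7,"travel": [-12,-5,0],"yaw": 0},
    {"hand": 0.7,"travel": [-12,-5,0],"yaw": 0},
    {"hand": 0.7,"travel": [-12,-4,0],"yaw": 0},
    {"hand": 0.7,"travel": [-12,-4,0],"yaw": 0},
    {"hand": 0.7,"travel": [-11,-4,0],"yaw": 0},
    {"hand": 0.7,"travel": [-6,-2,0],"yaw": 0},
    {"hand": 0.7,"travel": [0,0,0],"yaw": 0},
    {"hand": 0.7,"travel": [0,0,0],"yaw": 0}
  ]
}}

```text
t: 63.35
tcp_pos: [0.4821, 0.1446, 0.192]
tool_rot: [0.956, -0.292, 0.0, 0.0]
force: [0.3, -0.3, -3.1]
finger_gap: 0.57
```

```bash
python3 -c "
from h import *
go(.4839,.145,.05)
s=snap('side','t37.png');t=snap('top','t38.png')"
```

```text
yaw tool deg 0.0 then travel mm [  1.3  -1.3 142. ] t 63.35 q6 2.23 F [ 0.3 -0.3 -3.1] gap 0.57 p [0.4821 0.1446 0.192 ]
```

View pics/t37.png

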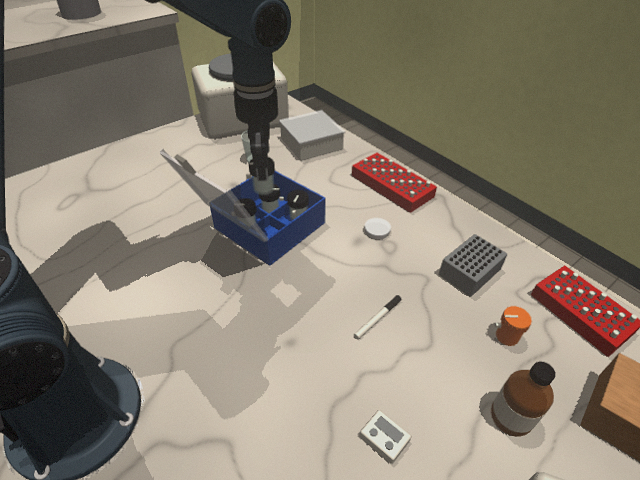

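View pics/t38.png

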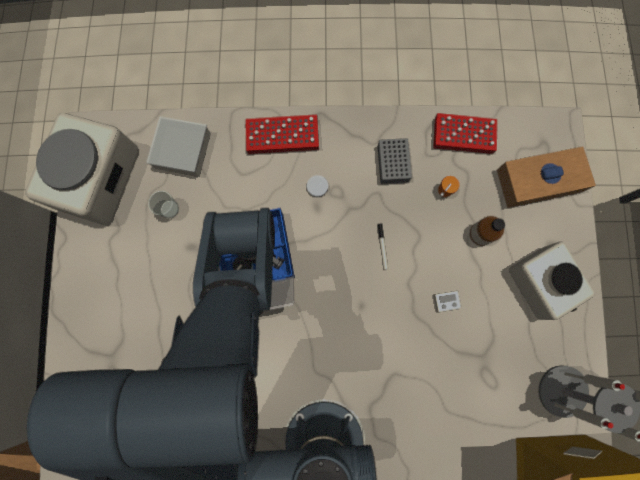

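>>> {"api": "servo_tool", "payload": {
  "increments": [
    {"hand": 0.7,"travel": [1,-1,10],"yaw": 0},
    {"hand": 0.7,"travel": [0,0,15],"yaw": 0},
    {"hand": 0.7,"travel": [0,0,15],"yaw": 0},
    {"hand": 0.7,"travel": [0,0,15],"yaw": 0},
    {"hand": 0.7,"travel": [0,0,15],"yaw": 0},
    {"hand": 0.7,"travel": [0,0,10],"yaw": 0},
    {"hand": 0.7,"travel": [0,0,0],"yaw": 0}
  ]
}}

```text
t: 64.15
tcp_pos: [0.4823, 0.1445, 0.1102]
tool_rot: [0.956, -0.293, -0.002, 0.001]
force: [-0.3, 0.1, -2.4]
finger_gap: 0.569
```

```bash
python3 -c "
from h import *
go(.4839,.145,.05)
s=snap('side')
cv2.imwrite('pics/t39.png',cv2.resize(s['pixels'][0:270,100:380],None,fx=2.2,fy=2.2,interpolation=2))"
```

```text
yaw tool deg 0.0 then travel mm [ 1.  -1.3 60.2] t 64.15 q6 2.23 F [-0.3  0.1 -2.4] gap 0.569 p [0.4823 0.1445 0.1102]
```

View pics/t39.png

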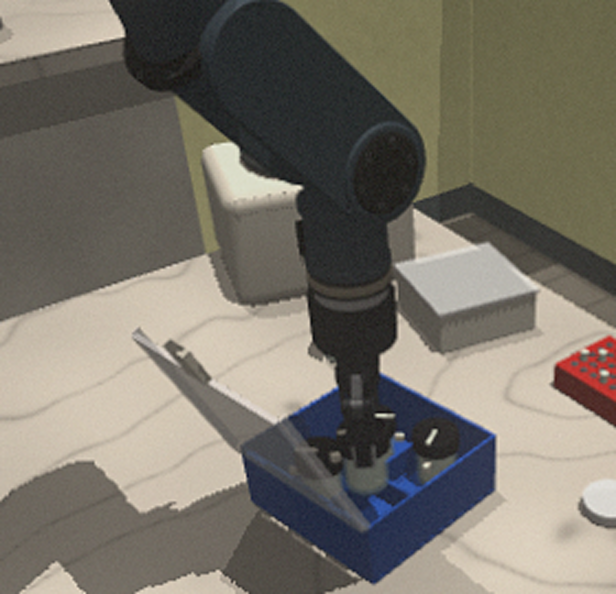

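>>> {"api": "servo_tool", "payload": {
  "increments": [
    {"hand": 0.7,"travel": [0,-1,12],"yaw": 0},
    {"hand": 0.7,"travel": [0,0,15],"yaw": 0},
    {"hand": 0.7,"travel": [0,0,15],"yaw": 0},
    {"hand": 0.7,"travel": [0,0,12],"yaw": 0},
    {"hand": 0.7,"travel": [0,0,6],"yaw": 0},
    {"hand": 0.7,"travel": [0,0,0],"yaw": 0},
    {"hand": 0.7,"travel": [0,0,2],"yaw": 0},
    {"hand": 0.7,"travel": [0,0,2],"yaw": 0},
    {"hand": 0.7,"travel": [0,0,2],"yaw": 0},
    {"hand": 0.7,"travel": [0,0,1],"yaw": 0},
    {"hand": 0.7,"travel": [0,0,0],"yaw": 0}
  ]
}}

```text
t: 65.3
tcp_pos: [0.4837, 0.1457, 0.0449]
tool_rot: [0.956, -0.292, 0.0, -0.0]
force: [0.4, -0.7, -2.8]
finger_gap: 0.569
```

```bash
python3 -c "
from h import *
go(.4839,.145,.042)"
```

```text
yaw tool deg 0.0 then travel mm [0.5 0.5 2.9] t 65.3 q6 2.24 F [ 0.4 -0.7 -2.8] gap 0.569 p [0.4837 0.1457 0.0449]
```

>>> {"api": "servo_tool", "payload": {
  "increments": [
    {"hand": 0.7,"travel": [0,0,1.5],"yaw": 0},
    {"hand": 0.7,"travel": [0,0,1.5],"yaw": 0},
    {"hand": 0.7,"travel": [0,0,0],"yaw": 0},
    {"hand": 0.7,"travel": [0,0,0],"yaw": 0}
  ]
}}

```text
t: 65.7
tcp_pos: [0.484, 0.1455, 0.0429]
tool_rot: [0.956, -0.292, 0.0, -0.0]
force: [-1.0, -1.6, 5.5]
finger_gap: 0.573
```

```bash
python3 -c "
from h import *
go(.4839,.145,.042)"
```

```text
yaw tool deg 0.0 then travel mm [0.2 0.5 0.9] t 65.7 q6 2.24 F [-1.  -1.6  5.5] gap 0.573 p [0.484  0.1455 0.0429]
```

>>> {"api": "servo_tool", "payload": {
  "increments": [
    {"hand": 0.38,"travel": [0,0,0],"yaw": 0},
    {"hand": 0.3,"travel": [0,0,0],"yaw": 0},
    {"hand": 0.22,"travel": [0,0,0],"yaw": 0},
    {"hand": 0.22,"travel": [0,0,0],"yaw": 0},
    {"hand": 0.22,"travel": [0,0,-8],"yaw": 0},
    {"hand": 0.22,"travel": [0,0,-15],"yaw": 0},
    {"hand": 0.22,"travel": [0,0,-25],"yaw": 0},
    {"hand": 0.22,"travel": [0,0,-30],"yaw": 0},
    {"hand": 0.22,"travel": [0,0,-30],"yaw": 0},
    {"hand": 0.22,"travel": [0,0,-30],"yaw": 0},
    {"hand": 0.22,"travel": [0,0,-30],"yaw": 0},
    {"hand": 0,"travel": [0,0,-30],"yaw": 0},
    {"hand": 0,"travel": [0,0,-30],"yaw": 0},
    {"hand": 0,"travel": [0,0,-30],"yaw": 0},
    {"hand": 0,"travel": [0,0,-30],"yaw": 0},
    {"hand": 0,"travel": [0,0,-15],"yaw": 0},
    {"hand": 0,"travel": [0,0,0],"yaw": 0}
  ]
}}

```text
t: 67.4
tcp_pos: [0.4848, 0.1458, 0.3478]
tool_rot: [0.956, -0.292, 0.003, -0.001]
force: [0.3, -0.4, -0.1]
finger_gap: 1.002
```

```bash
python3 -c "
from h import *
s=snap('side');t=snap('top','t41.png')
for c in(s,t):
  print('--')
  for j in jars(c): print(*j)
go(.3271,.1552,.34,-79.1)
cv2.imwrite('pics/t40.png',cv2.resize(s['pixels'][120:270,150:340],None,fx=4,fy=4,interpolation=2))"
```

```text
--
[269.4 191.8] [0.5488 0.2387] 24 19
[297.3 198.5] [0.5866 0.1764] 25 21
[541.8 373.5] [ 0.6285 -0.4456] 26 24
--
[566.  278.4] [ 0.4279 -0.6663] 31 32
yaw tool deg -44.9 then travel mm [-151.4  -38.9    4.7] t 67.5 q6 2.24 F [-0.1  0.4 -0.7] gap 0.996 p [0.4831 0.1456 0.3447]
```

View pics/t40.png

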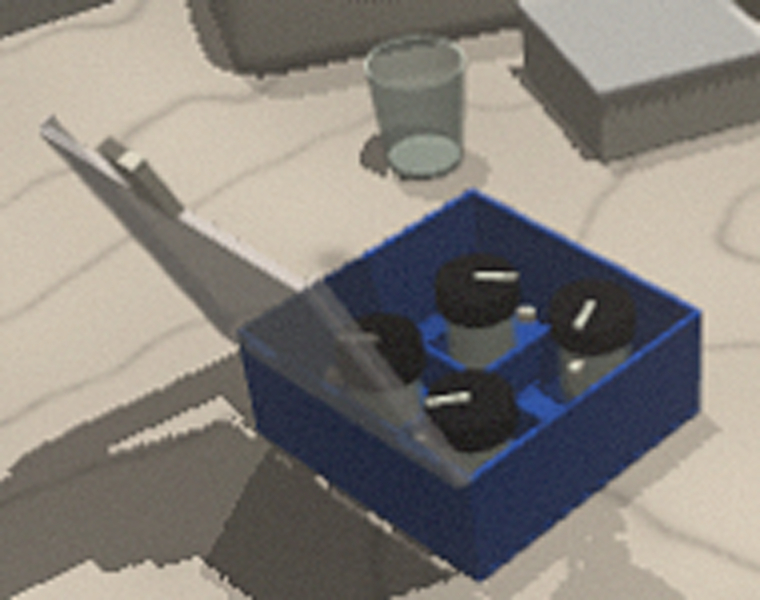

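```bash
python3 -c "
from h import *
s=snap('side')
f=lambda p:(p[0]/4+150-.4,p[1]/4+120-.4)
for n,a,b,l,c in(('C',(475,274),(517,275),(527,313),(478,281)),('A',(591,302),(577,326),(576,366),(593,307)),('D',(468,397),(428,404),(418,436),(472,400)),('B',(378,338),(340,338),(333,372),(385,340))):
  A,B=onz(s,f(a),.068),onz(s,f(b),.068);d=(B-A)[:2]
  ctr=onz(s,f(c),.068)[:2]
  L=onz(s,f(l),.034)[:2]-ctr
  an=lambda d:np.degrees(np.arctan2(d[1],d[0])).round()
  print(n,ctr.round(3),((ctr-[.514,.1895])@u).round(3),((ctr-[.514,.1895])@v).round(3),'rib',an(d),'from ctr',an(B[:2]-ctr),'lug',an(L),np.hypot(*L).round(3))
"
```

```text
C [0.543 0.23 ] 0.036 0.034 rib -40.0 from ctr -24.0 lug -14.0 0.029
A [0.582 0.168] 0.063 -0.034 rib -147.0 from ctr -155.0 lug -167.0 0.017
D [0.481 0.143] -0.042 -0.039 rib 157.0 from ctr 150.0 lug 129.0 0.034
B [0.471 0.217] -0.038 0.035 rib 142.0 from ctr 138.0 lug 123.0 0.037
```

```bash
python3 -c "
from h import *
s=snap('side');t=snap('top')
J=dict(A=((.6095,-.094),0,(122,125),(91,331)),B=((.592,-.275),190,(274,130),(236,313)),D=((.4307,-.235),570,(657,132),(613,325)))
for n,(xy,o,a,b) in J.items():
  ct=px(t,[[*xy,.05]])[0].astype(int)-28;cs=px(s,[[*xy,.05]])[0].astype(int)-28
  pt=ct+(np.array(a)-[o,0])*56/190-.35;ps=cs+(np.array(b)-[o,190])*56/190-.35
  C,d=ray(s,ps);E,e=ray(t,pt);x=np.linalg.lstsq(np.stack([d,-e],1),E-C,rcond=None)[0];p=(C+d*x[0]+E+e*x[1])/2
  print(n,p.round(4),np.linalg.norm(C+d*x[0]-E-e*x[1]).round(4),np.hypot(*(p[:2]-xy)).round(4))
"
```

```text
A [ 0.5888 -0.1122  0.0401] 0.0023 0.0276
B [ 0.5673 -0.2642  0.0379] 0.0024 0.027
D [ 0.4028 -0.228   0.0358] 0.0028 0.0287
```

>>> {"api": "servo_tool", "payload": {
  "increments": [
    {"hand": 0,"travel": [0,0,0],"yaw": -7.5},
    {"hand": 0,"travel": [0,0,0],"yaw": -7.5},
    {"hand": 0,"travel": [0,0,0],"yaw": -7.5},
    {"hand": 0,"travel": [0,0,0],"yaw": -7.5},
    {"hand": 0,"travel": [0,0,0],"yaw": -7.5},
    {"hand": 0,"travel": [0,0,0],"yaw": -7.4},
    {"hand": 0,"travel": [-10,-2.5,0],"yaw": 0},
    {"hand": 0,"travel": [-17,-4.4,0],"yaw": 0},
    {"hand": 0,"travel": [-17,-4.4,0],"yaw": 0},
    {"hand": 0,"travel": [-17,-4.4,0],"yaw": 0},
    {"hand": 0,"travel": [-17,-4.4,0],"yaw": 0},
    {"hand": 0,"travel": [-17,-4.4,0],"yaw": 0},
    {"hand": 0,"travel": [-17,-4.4,0],"yaw": 0},
    {"hand": 0,"travel": [-17,-4.4,0],"yaw": 0},
    {"hand": 0,"travel": [-15,-4,0],"yaw": 0},
    {"hand": 0,"travel": [-7,-2,0],"yaw": 0},
    {"hand": 0,"travel": [0,0,0],"yaw": 0}
  ]
}}

```text
t: 69.35
tcp_pos: [0.327, 0.1558, 0.3449]
tool_rot: [0.995, 0.095, 0.0, -0.0]
force: [1.1, -0.3, -0.0]
finger_gap: 0.998
```

```bash
python3 -c "
from h import *
s=snap('side');t=snap('top')
for c in(s,t):
  print('--')
  for j in jars(c): print(*j)
go(.3271,.1552,.254,-79.1)
cv2.imwrite('pics/t42.png',cv2.resize(t['pixels'][200:300,205:305],(600,600),interpolation=2))
cv2.imwrite('pics/t43.png',cv2.resize(s['pixels'][175:245,225:315],(774,602),interpolation=2))"
```

```text
--
[269.4 192. ] [0.5485 0.2381] 25 19
[297.5 198. ] [0.588  0.1775] 26 22
[268.5 221.8] [0.4859 0.1492] 28 21
[541.9 373.5] [ 0.6288 -0.4456] 26 24
--
[496.3 225.3] [ 0.5772 -0.4797] 16 14
[479.9 233.9] [ 0.5532 -0.4317] 23 26
[237.8 238.2] [0.5451 0.2336] 19 19
[242.3 264.6] [0.4724 0.2192] 19 24
[268.3 261.5] [0.4806 0.1483] 21 20
[566.  278.6] [ 0.4275 -0.6662] 31 32
yaw tool deg -0.0 then travel mm [-1.6  0.2 91.2] t 69.45 q6 1.51 F [0.2 0.2 0.8] gap 1.002 p [0.3286 0.1557 0.3452]
```

View pics/t42.png

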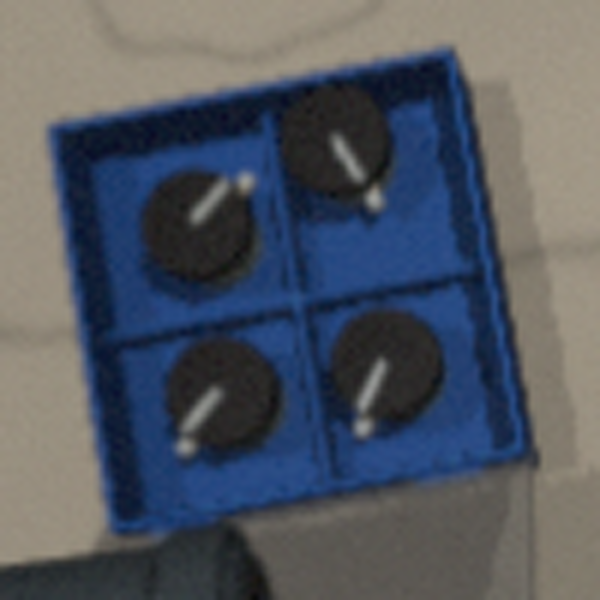

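View pics/t43.png

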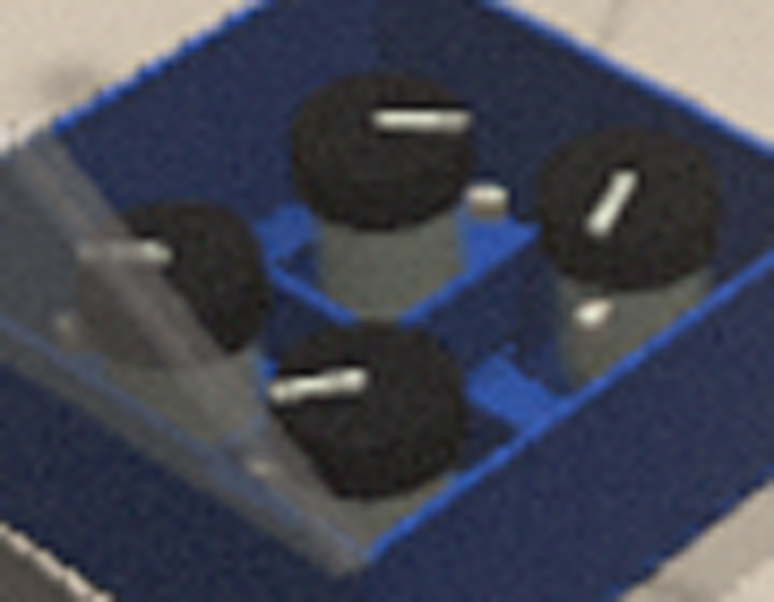

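```bash
python3 -c "
from h import *
s=snap('side');t=snap('top')
C0=np.array([.514,.1895])
T=dict(A=(337,142),C=(199,224),B=(223,393),D=(388,367)); S=dict(A=(630,198),C=(382,140),B=(173,270),D=(367,402))
for n in T:
  pt=np.array(T[n])/6+[205,200]-.4; ps=np.array(S[n])/8.6+[225,175]-.4
  a=onz(t,pt,.06)[:2];b=onz(s,ps,.062)[:2]
  C,d=ray(s,ps);E,e=ray(t,pt);x=np.linalg.lstsq(np.stack([d,-e],1),E-C,rcond=None)[0];p=(C+d*x[0]+E+e*x[1])/2
  print(n,'top',a.round(4),'side',b.round(4),'tri',p.round(4),np.linalg.norm(C+d*x[0]-E-e*x[1]).round(4),'box',((a-C0)@u).round(4),((a-C0)@v).round(4))
"
```

```text
A top [0.5853 0.1701] side [0.5837 0.17  ] tri [0.5845 0.1701 0.0617] 0.0011 box 0.0663 -0.0325
C top [0.5476 0.2325] side [0.5449 0.2333] tri [0.5461 0.2328 0.062 ] 0.0027 box 0.0411 0.0359
B top [0.4703 0.2195] side [0.4692 0.2207] tri [0.4693 0.2192 0.063 ] 0.0015 box -0.0372 0.0377
D top [0.4819 0.145 ] side [0.4802 0.1444] tri [0.4812 0.1451 0.061 ] 0.0011 box -0.04 -0.0376
```

```bash
python3 -c "
from h import *
s=snap('side');t=snap('top')
for n,T,S,c in(('A',(373,201),(593,315),(.5845,.1701)),('C',(245,183),(487,200),(.5461,.2328)),('B',(186,448),(68,324),(.4693,.2192)),('D',(364,428),(262,466),(.4812,.1451))):
  pt=np.array(T)/6+[205,200]-.4; ps=np.array(S)/8.6+[225,175]-.4
  C,d=ray(s,ps);E,e=ray(t,pt);x=np.linalg.lstsq(np.stack([d,-e],1),E-C,rcond=None)[0];p=(C+d*x[0]+E+e*x[1])/2
  q=p[:2]-c;print(n,p.round(4),np.hypot(*q).round(4),np.degrees(np.arctan2(q[1],q[0])).round())
"
```

```text
A [0.5606 0.1558 0.0417] 0.0279 -149.0
C [0.5689 0.2163 0.0398] 0.0282 -36.0
B [0.4463 0.2395 0.0428] 0.0307 139.0
D [0.4555 0.1577 0.0442] 0.0287 154.0
```

>>> {"api": "servo_tool", "payload": {
  "newtons": 25,
  "increments": [
    {"hand": 0,"travel": [-1.5,0,10],"yaw": 0},
    {"hand": 0,"travel": [0,0,18],"yaw": 0},
    {"hand": 0,"travel": [0,0,18],"yaw": 0},
    {"hand": 0,"travel": [0,0,18],"yaw": 0},
    {"hand": 0,"travel": [0,0,15],"yaw": 0},
    {"hand": 0,"travel": [0,0,7],"yaw": 0},
    {"hand": 0,"travel": [0,0,0],"yaw": 0},
    {"hand": 0.4,"travel": [0,0,0],"yaw": 0},
    {"hand": 0.8,"travel": [0,0,0],"yaw": 0},
    {"hand": 1,"travel": [0,0,0],"yaw": 0},
    {"hand": 1,"travel": [0,0,0],"yaw": 0},
    {"hand": 1,"travel": [0,0,0],"yaw": 0},
    {"hand": 1,"travel": [0,0,0],"yaw": 0},
    {"hand": 1,"travel": [0,0,0],"yaw": 0},
    {"hand": 1,"travel": [0,0,0],"yaw": 0},
    {"hand": 1,"travel": [0,0,0],"yaw": 0}
  ]
}}

```text
t: 71.25
tcp_pos: [0.3268, 0.1551, 0.2594]
tool_rot: [0.995, 0.095, 0.0, 0.0]
force: [-0.6, -3.4, 6.4]
finger_gap: 0.295
```

```bash
python3 -c "
from h import *
go(.3271,.1552,.254,-79.1)
s=snap('side')
cv2.imwrite('pics/t44.png',cv2.resize(s['pixels'][100:270,120:330],None,fx=3,fy=3,interpolation=2))"
```

```text
yaw tool deg 0.0 then travel mm [ 0.3 -0.1  5.4] t 71.25 q6 1.51 F [-0.6 -3.4  6.4] gap 0.295 p [0.3268 0.1551 0.2594]
```

View pics/t44.png

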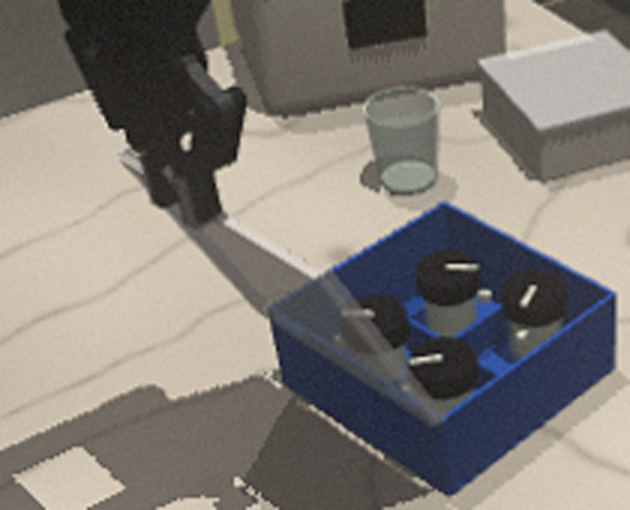

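>>> {"api": "servo_tool", "payload": {
  "increments": [
    {"hand": 1,"travel": [14.8,0,-6.6],"yaw": 0},
    {"hand": 1,"travel": [15.3,0,-5.4],"yaw": 0},
    {"hand": 1,"travel": [15.6,0,-4.3],"yaw": 0},
    {"hand": 1,"travel": [15.9,0,-3.1],"yaw": 0},
    {"hand": 1,"travel": [16.1,0,-1.9],"yaw": 0},
    {"hand": 1,"travel": [16.2,0,-0.7],"yaw": 0},
    {"hand": 1,"travel": [16.2,0,0.5],"yaw": 0},
    {"hand": 1,"travel": [16.1,0,1.8],"yaw": 0},
    {"hand": 1,"travel": [15.9,0,3],"yaw": 0},
    {"hand": 1,"travel": [15.7,0,4.1],"yaw": 0},
    {"hand": 1,"travel": [0,0,0],"yaw": 0}
  ]
}}

```text
t: 72.4
tcp_pos: [0.4832, 0.1849, 0.2706]
tool_rot: [0.995, 0.095, 0.0, 0.0]
force: [0.8, -3.2, -0.1]
finger_gap: 0.296
```

```bash
python3 -c "
from h import *
go(.4172,.1724,.2755,-79.1)
s=snap('side')
cv2.imwrite('pics/t45.png',cv2.resize(s['pixels'][70:270,120:330],None,fx=2.8,fy=2.8,interpolation=2))"
```

```text
yaw tool deg -0.0 then travel mm [-67.2  -0.2  -4.9] t 72.4 q6 1.53 F [ 0.8 -3.2 -0.1] gap 0.296 p [0.4832 0.1849 0.2706]
```

View pics/t45.png

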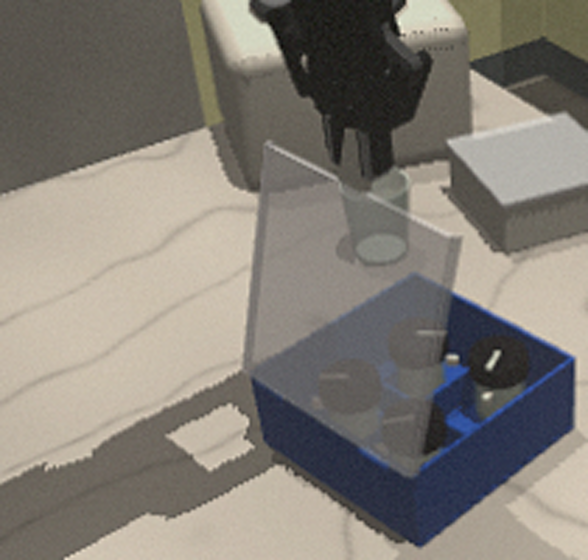

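>>> {"api": "servo_tool", "payload": {
  "increments": [
    {"hand": 1,"travel": [15.3,0,5.3],"yaw": 0},
    {"hand": 1,"travel": [14.9,0,6.4],"yaw": 0},
    {"hand": 1,"travel": [14.3,0,7.5],"yaw": 0},
    {"hand": 1,"travel": [13.7,0,8.6],"yaw": 0},
    {"hand": 1,"travel": [13.1,0,9.6],"yaw": 0},
    {"hand": 1,"travel": [12.3,0,10.5],"yaw": 0},
    {"hand": 1,"travel": [11.5,0,11.4],"yaw": 0},
    {"hand": 1,"travel": [10.6,0,12.3],"yaw": 0},
    {"hand": 1,"travel": [9.6,0,13],"yaw": 0},
    {"hand": 1,"travel": [0,0,0],"yaw": 0}
  ]
}}

```text
t: 73.45
tcp_pos: [0.5979, 0.2069, 0.1862]
tool_rot: [0.995, 0.095, 0.003, 0.0]
force: [4.0, -4.3, 1.2]
finger_gap: 0.295
```

```bash
python3 -c "
from h import *
go(.6231,.2117,.1224,-79.1)"
```

```text
yaw tool deg -0.0 then travel mm [25.7  0.  63.8] t 73.45 q6 1.54 F [ 4.  -4.3  1.2] gap 0.295 p [0.5979 0.2069 0.1862]
```

>>> {"api": "servo_tool", "payload": {
  "increments": [
    {"hand": 1,"travel": [8.6,0,13.7],"yaw": 0},
    {"hand": 1,"travel": [7.6,0,14.3],"yaw": 0},
    {"hand": 1,"travel": [6.5,0,14.8],"yaw": 0},
    {"hand": 1,"travel": [5.4,0,15.3],"yaw": 0},
    {"hand": 1,"travel": [0,0,0],"yaw": 0},
    {"hand": 1,"travel": [2.2,0,7.8],"yaw": 0},
    {"hand": 1,"travel": [1.9,0,7.8],"yaw": 0},
    {"hand": 1,"travel": [1.6,0,7.9],"yaw": 0},
    {"hand": 1,"travel": [1.3,0,8],"yaw": 0},
    {"hand": 1,"travel": [0,0,0],"yaw": 0}
  ]
}}

```text
t: 74.45
tcp_pos: [0.6332, 0.2136, 0.0976]
tool_rot: [0.995, 0.095, 0.004, -0.0]
force: [5.7, -3.6, -0.1]
finger_gap: 0.303
```

```bash
python3 -c "
from h import *
go(.6231,.2117,.0586,-79.1)
s=snap('side')
cv2.imwrite('pics/t46.png',cv2.resize(s['pixels'][100:270,170:350],None,fx=3.3,fy=3.3,interpolation=2))"
```

```text
yaw tool deg -0.0 then travel mm [-10.3  -0.1  39. ] t 74.45 q6 1.54 F [ 5.7 -3.6 -0.1] gap 0.303 p [0.6332 0.2136 0.0976]
```

View pics/t46.png

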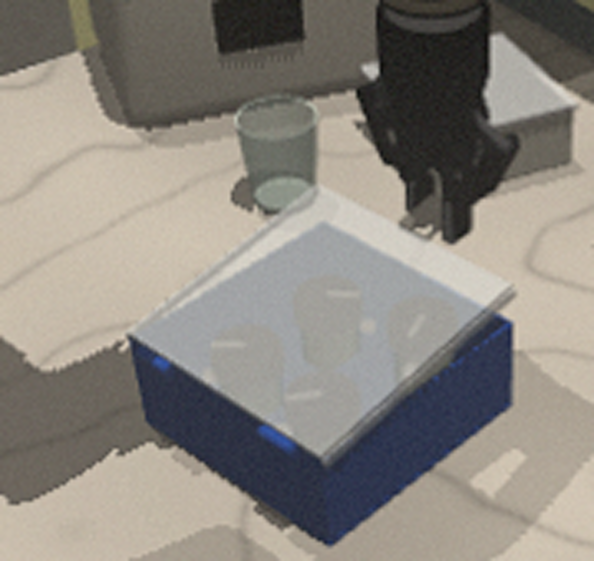

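>>> {"api": "servo_tool", "payload": {
  "increments": [
    {"hand": 1,"travel": [0,0,7],"yaw": 0},
    {"hand": 1,"travel": [0,0,7],"yaw": 0},
    {"hand": 1,"travel": [0,0,7],"yaw": 0},
    {"hand": 1,"travel": [0,0,6],"yaw": 0},
    {"hand": 1,"travel": [0,0,5],"yaw": 0},
    {"hand": 1,"travel": [0,0,3],"yaw": 0},
    {"hand": 1,"travel": [0,0,0],"yaw": 0},
    {"hand": 1,"travel": [0,0,0],"yaw": 0}
  ]
}}

```text
t: 75.3
tcp_pos: [0.6356, 0.214, 0.064]
tool_rot: [0.995, 0.095, 0.007, -0.0]
force: [9.0, -2.8, -1.3]
finger_gap: 0.297
```

```bash
python3 -c "
from h import *
go(.6231,.2117,.0586,-79.1)
s=snap('side')
cv2.imwrite('pics/t47.png',cv2.resize(s['pixels'][100:270,170:350],None,fx=3.3,fy=3.3,interpolation=2))"
```

```text
yaw tool deg -0.0 then travel mm [-12.7  -0.1   5.4] t 75.3 q6 1.54 F [ 9.  -2.8 -1.3] gap 0.297 p [0.6356 0.214  0.064 ]
```

View pics/t47.png

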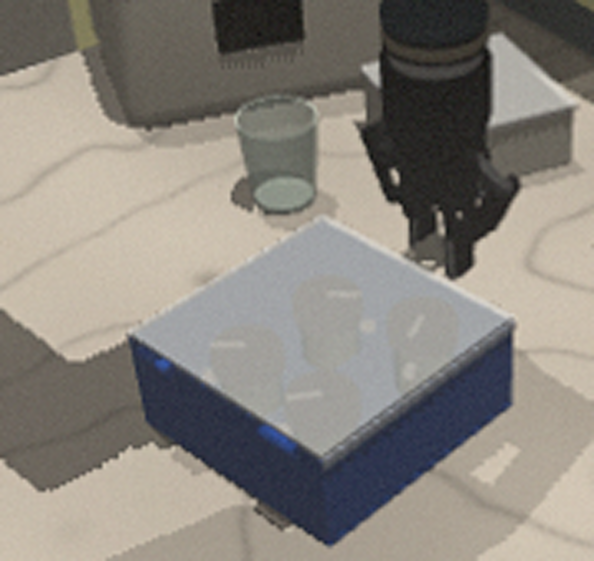

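>>> {"api": "servo_tool", "payload": {
  "increments": [
    {"hand": 1,"travel": [2,0,2],"yaw": 0},
    {"hand": 1,"travel": [1,0,2],"yaw": 0},
    {"hand": 1,"travel": [0,0,2],"yaw": 0},
    {"hand": 1,"travel": [0,0,0],"yaw": 0},
    {"hand": 1,"travel": [0,0,0],"yaw": 0}
  ]
}}

```text
t: 75.85
tcp_pos: [0.6357, 0.2141, 0.063]
tool_rot: [0.995, 0.095, 0.005, 0.0]
force: [-4.2, -6.9, 27.2]
finger_gap: 0.296
```

```bash
python3 -c "
from h import *
go(.6231,.2117,.0586,-79.1)"
```

```text
yaw tool deg 0.0 then travel mm [-12.8  -0.1   4.4] t 75.85 q6 1.54 F [-4.2 -6.9 27.2] gap 0.296 p [0.6357 0.2141 0.063 ]
```

>>> {"api": "servo_tool", "payload": {
  "increments": [
    {"hand": 1,"travel": [0,0,-2],"yaw": 0},
    {"hand": 0.8,"travel": [0,0,0],"yaw": 0},
    {"hand": 0.4,"travel": [0,0,0],"yaw": 0},
    {"hand": 0,"travel": [0,0,0],"yaw": 0},
    {"hand": 0,"travel": [0,0,0],"yaw": 0},
    {"hand": 0,"travel": [0,0,0],"yaw": 0},
    {"hand": 0,"travel": [0,0,-5],"yaw": 0},
    {"hand": 0,"travel": [0,0,-15],"yaw": 0},
    {"hand": 0,"travel": [0,0,-25],"yaw": 0},
    {"hand": 0,"travel": [5,0,-30],"yaw": 0},
    {"hand": 0,"travel": [5,0,-30],"yaw": 0},
    {"hand": 0,"travel": [0,0,-30],"yaw": 0},
    {"hand": 0,"travel": [0,0,0],"yaw": 0}
  ]
}}

```text
t: 77.15
tcp_pos: [0.6456, 0.217, 0.2002]
tool_rot: [0.995, 0.095, 0.006, -0.0]
force: [0.9, -0.0, 0.8]
finger_gap: 1.003
```

```bash
python3 -c "
from h import *
go(.6231,.2117,.0586,-79.1)
s=snap('side');t=snap('top','t49.png')
cv2.imwrite('pics/t48.png',cv2.resize(s['pixels'][130:270,190:340],None,fx=4,fy=4,interpolation=2))"
```

```text
yaw tool deg 0.0 then travel mm [-23.1   0.9 141.6] t 77.15 q6 1.54 F [ 0.9 -0.   0.8] gap 1.003 p [0.6456 0.217  0.2002]
```

View pics/t48.png

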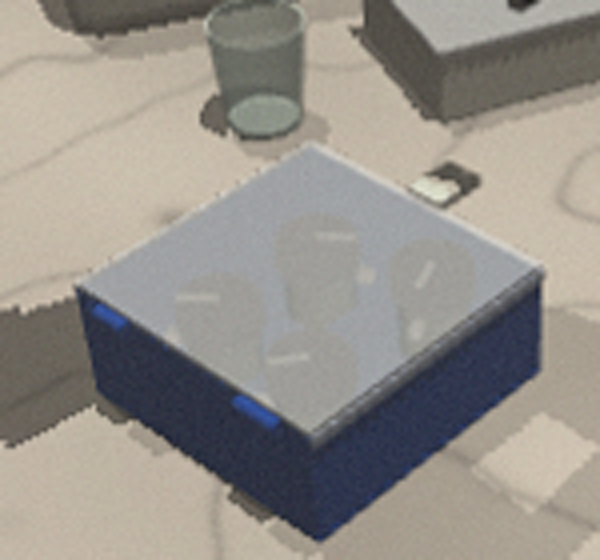

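```bash
python3 -c "
from h import *
s=snap('side');C0=np.array([.514,.1895])
for a in(.094,-.094):
  w=C0+a*u-.094*v
  for z in(.078,.084,.095):print(a,z,(px(s,[[*w,z]])[0]-[190,130])*4)
"
```

```text
0.094 0.078 [544.27244578 268.66456057]
0.094 0.084 [544.47467078 260.44483489]
0.094 0.095 [544.84973313 245.2006575 ]
-0.094 0.078 [311.55991782 440.29607942]
-0.094 0.084 [310.71570168 431.88915865]
-0.094 0.095 [309.14878609 416.27396731]
```

View pics/t49.png

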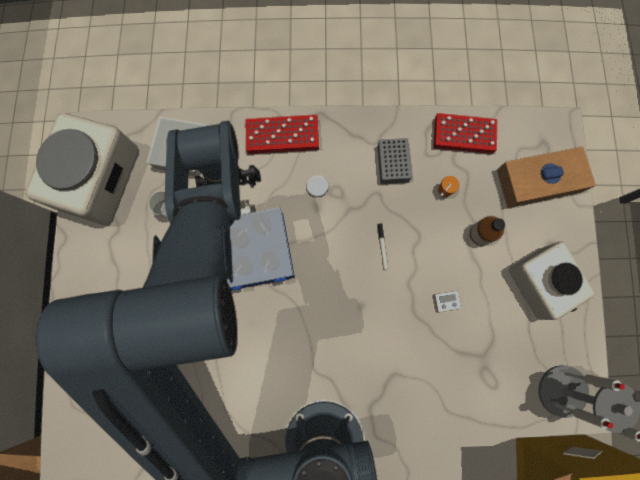

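```bash
python3 -c "
from h import *
print(manip.sign_off())"
```

```text
the job is handed in; nothing more can be done
None
```

All four black-capped jars are in the blue box with their caps tight. The lid is shut and I handed the job in at about t = 77 s. The sign-off gives no verdict, so everything here rests on my own checks.

**What I did:**
- I opened the lid by its tab to about 2.0 rad; the requirement was past 1.8.
- I tightened each cap clockwise to its stop and set one jar in each compartment.
- I then lowered the lid by the tab, pressed it down until it was shut, and let go.

**Last checks:**
- **Caps:** from the camera views, the rib points at the lug within about 4° on every jar; the limit is about 8.6°.
- **Standing:** all four cap tops sit at the same height, about 62 mm, so every jar is standing on the box floor.
- **Lid:** its corners line up with the rim in the side view, and it met about 27 N when I pressed it shut.
- **Bench:** the top view shows the other objects where they were, and the gripper is clear of everything.

**What went wrong or disagreed:**
- **Loose turn on one cap:** on the jar now in the far-right compartment, the first turn moved the whole jar because it was not pressed to the bench. I pressed it down and turned again.
- **Same jar moved in the box:** it ended up about 2.5 cm from where I released it, close to the far wall, either dragged on release or knocked. It still measured upright and inside the limits.
- **First alignment check:** my first side-view check of rib against lug was about 20–28° off because I had assumed the wrong lug height. The two-camera measurement above replaced it.

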